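Pack the furniture assembly kit into its tote in layers

TASK

Pack the assembly kit into the grey tote in layers: first lay the two steel legs flat and lengthways on its floor, one on each side of the low middle rib, then seat the still empty blue bit tray fully down on the end steps above them, and last lay the screwdriver flat in the half of the tray with the steel magnetic strip and the tube of shelf pins flat in the other half. Put every piece down rather than dropping it, and leave the mug, the tape measure and the wooden dowel where they are.

Things in the scene. Friction and masses are not known exactly. Their poses are not given: they have to be found in the camera images.
- tote: Open grey tote with orange latches, fixed; 206 (x) x 190 (y) x 54 high, walls and floor 4 thick. Origin: centre of underside. At each x end inside is a step 16 deep, top 42 above the underside, which carries the tray. Between them the floor is 166 long, halved by a rib along x at y=0 (4 thick, top at 22); each half is 89 wide (y 2 to 91). Either leg may go in either half.
- bit_tray: Blue tray, 188 (x) x 172 (y) x 24 high, wall and floor 3. Origin: centre of underside. Spine along x at y=0, 12 thick; over its middle a handle bar 110 long (x), 12 wide, 40 to 54 high; bits beside it to 36. Halves 77 wide, 182 long, middles y=+-44.5: -y has a flat steel strip on its floor, +y is plain. Fits the tote either way round, x along x, 5 spare per side, seated 42 above its base. 220 g.
- plain_leg: Square stainless steel furniture leg with a black square end cap on its -x end and a short brass stud on +x; 30 x 30 square, 140 long overall along its x. Origin: at its middle, on its axis (15 above what it lies on). About 0.24 kg (hidden mass varies by a quarter).
- levelling_leg: Square stainless steel furniture leg like the other, but with a round white levelling foot (28 across) on its -x end; 30 x 30 square, 140 long overall along its x (the square part is 120 long, centred). Origin: at its middle, on its axis (15 above what it lies on). About 0.24 kg (hidden mass varies by a quarter).
- pin_tube: Clear square plastic tube with shelf pins inside and a round yellow twist cap at its +x end; 28 x 28, 95 long along its x, lying. Origin: at its middle, on its axis (14 above what it lies on). 60 g.
- screwdriver: Slim black ratchet screwdriver lying along its x, 158 long. Origin: at the middle of its length, on its axis (11 above what it lies on). Handle 22 x 22 (flat-sided) from x = -79 to +16, then a dark collar (18 across) to +32, then an 8 mm steel shaft to +79. Its centre of mass is near x = -20: grip there. 100 g.
- mug: Plain white ceramic mug (looks pale grey in shade), 80 across, 90 high, handle on its +y side; a bystander. Origin: centre of its underside.
- tape_measure: Orange tape measure, about 68 x 66 x 34 high; a bystander. Origin: centre of its underside.
- cam_dowel: Pale wooden cam dowel, 10 thick, 55 long along its x with its steel pin; a bystander. Origin: in the middle of its wooden part, on its axis.

How it is judged (in metres and radians):
On the way, in this order (a step that is already met when the one before it is completed fails the run):
1. both legs lie released on the tote's floor, lengthways, one on each side of the rib ((((y of plain_leg in the frame of tote between 0.014 and 0.08 m and x of plain_leg in the frame of tote between -0.017 and 0.017 m and z of plain_leg in the frame of tote between 0.013 and 0.024 m and angle between the x axis of plain_leg and the x axis of tote, either way round below 0.35 rad) and (y of levelling_leg in the frame of tote between -0.08 and -0.014 m and x of levelling_leg in the frame of tote between -0.017 and 0.017 m and z of levelling_leg in the frame of tote between 0.013 and 0.024 m and angle between the x axis of levelling_leg and the x axis of tote, either way round below 0.35 rad)) or ((y of plain_leg in the frame of tote between -0.08 and -0.014 m and x of plain_leg in the frame of tote between -0.017 and 0.017 m and z of plain_leg in the frame of tote between 0.013 and 0.024 m and angle between the x axis of plain_leg and the x axis of tote, either way round below 0.35 rad) and (y of levelling_leg in the frame of tote between 0.014 and 0.08 m and x of levelling_leg in the frame of tote between -0.017 and 0.017 m and z of levelling_leg in the frame of tote between 0.013 and 0.024 m and angle between the x axis of levelling_leg and the x axis of tote, either way round below 0.35 rad))) and contact force between the fingers and plain_leg below 0.1 N and contact force between the fingers and levelling_leg below 0.1 N and linear speed of each of plain_leg, levelling_leg below 0.02 m/s), for 0.2 s.
2. the blue tray sits released and level on the tote's steps over the legs, while tube and screwdriver still lie on the sideboard ((((y of plain_leg in the frame of tote between 0.014 and 0.08 m and x of plain_leg in the frame of tote between -0.017 and 0.017 m and z of plain_leg in the frame of tote between 0.013 and 0.024 m and angle between the x axis of plain_leg and the x axis of tote, either way round below 0.35 rad) and (y of levelling_leg in the frame of tote between -0.08 and -0.014 m and x of levelling_leg in the frame of tote between -0.017 and 0.017 m and z of levelling_leg in the frame of tote between 0.013 and 0.024 m and angle between the x axis of levelling_leg and the x axis of tote, either way round below 0.35 rad)) or ((y of plain_leg in the frame of tote between -0.08 and -0.014 m and x of plain_leg in the frame of tote between -0.017 and 0.017 m and z of plain_leg in the frame of tote between 0.013 and 0.024 m and angle between the x axis of plain_leg and the x axis of tote, either way round below 0.35 rad) and (y of levelling_leg in the frame of tote between 0.014 and 0.08 m and x of levelling_leg in the frame of tote between -0.017 and 0.017 m and z of levelling_leg in the frame of tote between 0.013 and 0.024 m and angle between the x axis of levelling_leg and the x axis of tote, either way round below 0.35 rad))) and z of bit_tray in the frame of tote between 0.038 and 0.046 m and angle between bit_tray's own z axis and vertical below 0.05 rad and horizontal distance between bit_tray and tote below 0.012 m and contact force between the fingers and bit_tray below 0.1 N and linear speed of bit_tray below 0.02 m/s and height (world z) of each of pin_tube, screwdriver below 0.035 m), for 0.2 s.
3. the screwdriver lies in the tray half with the steel strip and the tube in the other half (z of bit_tray in the frame of tote between 0.038 and 0.046 m and angle between bit_tray's own z axis and vertical below 0.05 rad and horizontal distance between bit_tray and tote below 0.012 m and y of pin_tube in the frame of bit_tray between 0.014 and 0.085 m and x of pin_tube in the frame of bit_tray between -0.08 and 0.08 m and z of pin_tube in the frame of bit_tray between 0.01 and 0.023 m and y of screwdriver in the frame of bit_tray between -0.085 and -0.01 m and x of screwdriver in the frame of bit_tray between -0.02 and 0.02 m and z of screwdriver in the frame of bit_tray between 0.008 and 0.02 m and contact force between the fingers and pin_tube below 0.1 N and contact force between the fingers and screwdriver below 0.1 N and linear speed of each of pin_tube, screwdriver below 0.02 m/s), for 0.2 s.
At the end, for the whole second after the job is handed in: Legs on the tote floor, one each side of the rib, middle within 17 mm lengthways, 0.35 rad of its x; tray seated on the steps (height within 4 mm, tilt under 0.05 rad); tube flat in the +y half; screwdriver flat in the -y (strip) half, middle within 20 mm lengthways; all released, at rest (all of step 1 and all of step 3 and contact force between the fingers and bit_tray below 0.1 N and linear speed of bit_tray below 0.02 m/s); the robot touches nothing.
It fails at once if a leg, the tray, the tube or the screwdriver is dropped: it falls free faster than 0.65 m/s (let go more than about 2 cm too high) ((contact force between anything else and plain_leg below 0.02 N and linear speed of plain_leg above 0.65 m/s) or (contact force between anything else and levelling_leg below 0.02 N and linear speed of levelling_leg above 0.65 m/s) or (contact force between anything else and bit_tray below 0.02 N and linear speed of bit_tray above 0.65 m/s) or (contact force between anything else and pin_tube below 0.02 N and linear speed of pin_tube above 0.65 m/s) or (contact force between anything else and screwdriver below 0.02 N and linear speed of screwdriver above 0.65 m/s)).
It fails at once if the mug is pushed more than 15 mm or tipped (distance of mug from where it was at the start of the episode above 0.015 m or angle between mug's own z axis and vertical above 0.3 rad).
It fails at once if the tape measure is pushed more than 15 mm or tipped (distance of tape_measure from where it was at the start of the episode above 0.015 m or angle between tape_measure's own z axis and vertical above 0.3 rad).
It fails at once if the cam dowel is pushed more than 15 mm or tipped (distance of cam_dowel from where it was at the start of the episode above 0.015 m or angle between cam_dowel's own z axis and vertical above 0.3 rad).
It also fails if it takes over 136 s, if anything falls off the work surface, if the arm or the gripper's body presses on something with over 40 N, if the wrist force passes 120 N, or if a joint passes its speed limit or range.

ROBOT

A 6-joint arm with a two-finger parallel gripper is mounted at the origin on the work surface. World frame = base frame: x ahead of the robot, y to its left, z up, the work surface at z = 0. Lengths are in mm, angles in rad, forces in N, time in s.
With the tool pointing down it reaches from about 350 to 1000 mm from the base axis. Payload 7.1 kg.
Tool frame: the origin (TCP) lies between the finger pads; the fingertips stand arm.tip_extent ahead of it and the grasp point (between the pads) lies 11 mm behind it (arm.tip_extent is the distance from the TCP to the fingertips, in mm); z points along the fingers, y is the line along which they close (so a half turn about z gives the same grasp; the last joint's range is limited). The gripper opens to 85 mm and grips with 20 to 120 N. Pads are 22 mm wide; open, the fingers measure 114 mm over their backs; the gripper's body (76 mm by 85 mm) begins 54 mm behind the grasp point. The pads swing forward as they close: fully open they stand 13 mm farther back than shut.
Start: joints at [1.213, 0.423, 1.63, -0, 1.089, -0.019], TCP at [207.69, 589.466, 239.319] pointing down, gripper open.
Joint ranges: [-3, 3], [-0.9, 2.11], [0.09, 2.58], [-1.31, 4.45], [0.11, 2.69], [-2.54, 2.54]. Speed limits (rad/s): [2.39, 2.39, 3.01, 3.14, 3.14, 3.14].

INTERFACE

Orientations are given as a unit quaternion [x, y, z, w].
In Python, from rig import status, cams, arm gives the robot as it stands.
- The arm moves only by the tool advance, called after "Request:" by a JSON object that holds its "name" and its "arguments". Schema: {"type":"object","properties":{"deltas":{"type":"object","properties":{"plan":{"type":"array","items":{"type":"array","items":{"type":"number"},"minItems":7,"maxItems":7},"minItems":1,"maxItems":20}},"additionalProperties":false,"required":["plan"]},"grip_n":{"type":"number"},"only":{"type":"string"},"quiet":{"type":"boolean"},"lines":{"type":"string"}},"required":["deltas"],"additionalProperties":false}. deltas is an object whose key "plan" holds a list of rows, 1 to 20 of them, each of 7 numbers: a rotation vector rx, ry, rz in shares of pi/2 rad (1.0 is pi/2 rad), then dx, dy, dz in normalised numbers (1 is 800 mm), then the finger opening in mm; each row is the pose to reach, as a shift and turn from the pose commanded when the call began, along the tool's axes at that moment; what a row does not reach only later rows make up. A row lasts 1/8 s, in which the tool goes at most 62.5 mm and 0.188 rad, less where a joint would pass 70% of its speed; a pose out of reach is approached as far as the arm can. The fingers move at their own pace and stop on an object; grip_n is the grip in N (left out, the last holds). Time passes only in rows, so rows that do not move let the fingers close. The tool returns the time, the measured TCP pose, the force, the opening and the grip force at its end. only (a regular expression) keeps the lines of the reply that match it, lines (a string "A,B") keeps lines A to B, and quiet returns only ok. No shift or turn number may pass 1 either way. Input that does not fit is refused with a message, and nothing moves.
- status.get_state(): the state, without advancing time (a new reading comes with each control period).
- cams.camera(name): name is "side" or "top" or "wrist"; returns a dict with "pixels" (384x512x3 uint8, blue, green, red), "depth" (384x512 float32, mm along the optical axis (not along the pixel's ray), 0 where there is no reading), "fx", "fy", "cx", "cy" (pixels), "dist" ([k1, k2, p1, p2, k3] as OpenCV has them; the pictures are not rectified), "rvec" (rotation vector, rad) and "tvec" (3), from world to camera coordinates, as OpenCV has them. Camera axes: x right, y down, z forward; pixel columns grow to the right and rows downward; lengths in mm; the calibration is good to about 2 mm. A picture is of the moment at which its call begins.
- arm.finish_job(): hands the job in; it is judged then, once.
Trained networks look in a picture, given as the dict that the camera call returned (one of the last four; its "shot" number tells which), for a name from the list of things; names that differ only in an ending like _2 or _b are one class to them, and where a whole thing is asked for, a point or a joint stands for the part that bears it (a point fixed in the world has none). Each returns a list of dicts, best first, with "p" (0 to 1); they miss things now and then, are a little off and sometimes report something else, mostly with a low value. They report only what shows in the picture. A call takes as long as a camera call.
- cams.find_in(picture, query): "extent" ([centre column, centre row, width, height] in pixels, round what is visible of it).
The state is a dict: "t": time; "joint_positions": joint angles; "qd": joint speeds; "joint_torque": joint torques, N m; "tool_pos": TCP position; "tool_rot": TCP orientation; "force": force on the tool from outside, world axes, zero at the start; "wrist_torque": the same for the moment, N m; "width": finger opening in mm; "gripper_force": force on a finger pad.
Only numpy, scipy, OpenCV 4.12 (cv2) and the standard library are available. Lean on these libraries where they do the work, as an engineer would, in place of code of your own. Each camera call takes 0.05 s, during which the arm holds its last target. There are 200 camera calls.

## Working session

There is one attempt and no reset: what is moved stays moved. The work goes in short steps, Python scripts to look and compute and a tool call to move; the robot and the scene stay as the last step left them, time stands still between calls to the robot, and variables do not carry over. Pictures are saved under pics/ and viewed, at most 14 in all, crops included, and the job is handed in when it is done.

```bash
ls; mkdir -p pics; python3 - <<'E'
from rig import status,cams,arm
import cv2
print(arm.tip_extent, status.get_state())
for n in ["top","side"]:
    p=cams.camera(n); cv2.imwrite(f"pics/{n}0.png",p["pixels"]); print(n,p["rvec"],p["tvec"],p["fx"],p["dist"])
    for q in ["tote","bit_tray","plain_leg","levelling_leg","pin_tube","screwdriver","mug","tape_measure","cam_dowel"]:
        print(q,[( [round(v) for v in d["extent"]],round(d["p"],2)) for d in cams.find_in(p,q)][:3])
E
```

```text
pics
8.0 {'t': 0.0, 'joint_positions': array([ 1.21300059e+00,  4.23862779e-01,  1.63069066e+00,  2.76235019e-06,
        1.08859484e+00, -1.89800308e-02]), 'qd': array([-0.00018249, -0.00196043, -0.00037727, -0.00103271, -0.000146  ,
       -0.00102704]), 'joint_torque': array([-1.45100708e-03, -5.57393932e+01, -2.81738394e+01, -5.20773381e-05,
        7.52895809e-03, -2.98221642e-05]), 'tool_pos': array([207.50755097, 588.98029631, 238.53172032]), 'tool_rot': array([ 1.68599289e-01,  9.85684369e-01, -7.63822241e-04, -1.46866869e-04]), 'force': array([-0.02523272, -0.09501253,  0.24115856]), 'wrist_torque': array([ 0.04503371, -0.06165747, -0.00570043]), 'gripper_force': 0.0, 'width': 85.61385969572248}
top [ 2.15027437 -2.19203309  0.12046209] [ -7.4848878  567.58890228 953.11586347] 347.7723734832587 [0.0331395 0.        0.        0.        0.       ]
tote [([173, 204, 89, 85], 0.69), ([102, 216, 23, 56], 0.62)]
bit_tray [([330, 194, 72, 77], 0.82)]
plain_leg [([251, 170, 19, 49], 0.92)]
levelling_leg [([410, 211, 15, 47], 0.73)]
pin_tube []
screwdriver [([102, 217, 24, 54], 0.76)]
mug [([248, 116, 28, 44], 0.88)]
tape_measure [([330, 274, 32, 31], 0.95)]
cam_dowel [([194, 281, 7, 14], 0.5)]
side [ 2.3096419  -0.35127234  0.15590485] [-512.34981203  154.3332796  1258.09678172] 399.1022972022243 [-0.1220717  0.         0.         0.         0.       ]
tote [([241, 160, 60, 44], 0.64)]
bit_tray [([291, 248, 85, 64], 0.55)]
plain_leg [([288, 193, 35, 18], 0.98)]
levelling_leg [([298, 313, 50, 28], 0.91), ([217, 260, 30, 27], 0.35)]
pin_tube [([237, 204, 31, 14], 0.84)]
screwdriver [([218, 134, 26, 13], 0.7)]
mug [([327, 178, 32, 31], 0.61)]
tape_measure [([217, 261, 31, 26], 0.66)]
cam_dowel []
```

```bash
python3 - <<'E'
import cv2
im=cv2.imread("pics/top0.png")[80:320,70:440]
cv2.imwrite("pics/topc.png",cv2.resize(im,None,fx=2.16,fy=2.16,interpolation=cv2.INTER_CUBIC))
im=cv2.imread("pics/side0.png")
cv2.imwrite("pics/sidec.png",cv2.resize(im[100:350,150:400],None,fx=2.4,fy=2.4,interpolation=cv2.INTER_CUBIC))
E
```

```text
(no output)
```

View pics/topc.png

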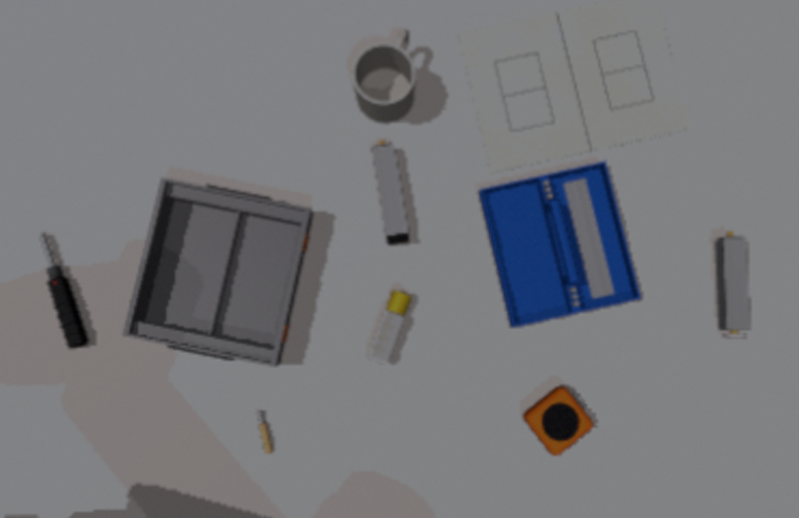

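View pics/sidec.png

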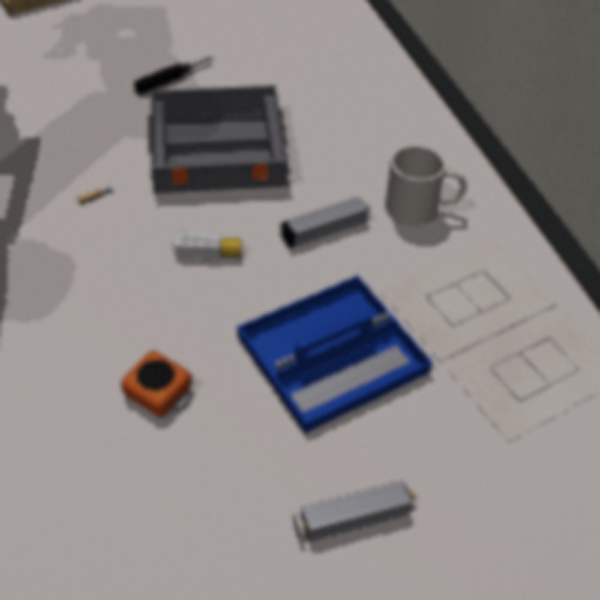

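The top view shows everything clearly, with the far side up. In the 2.16x crop the tote is at about (220,270), the tray at (560,245) with its strip on the right, the plain leg at (390,193), the levelling leg at (733,285), the tube at (390,327), the screwdriver at (65,290) and the dowel at (265,432). The side view agrees. Next I'll measure from the depth images.

```bash
cat > h.py <<'E'
import numpy as np, cv2
from scipy.spatial.transform import Rotation as R
from rig import status,cams,arm
def cloud(p):
    v,u=np.mgrid[0:384,0:512]; K=np.array([[p["fx"],0,p["cx"]],[0,p["fy"],p["cy"]],[0,0,1.]])
    n=cv2.undistortPoints(np.stack([u,v],-1).reshape(-1,1,2).astype(float),K,np.array(p["dist"])).reshape(384,512,2)
    d=p["depth"][...,None].astype(float); c=np.concatenate([n*d,d],-1)
    w=(c-np.ravel(p["tvec"]))@R.from_rotvec(np.ravel(p["rvec"])).as_matrix()
    w[p["depth"]<=0]=np.nan; return w
def onplane(p,uv,z):
    K=np.array([[p["fx"],0,p["cx"]],[0,p["fy"],p["cy"]],[0,0,1.]])
    n=cv2.undistortPoints(np.array(uv,float).reshape(-1,1,2),K,np.array(p["dist"])).reshape(-1,2)
    M=R.from_rotvec(np.ravel(p["rvec"])).as_matrix(); o=-M.T@np.ravel(p["tvec"])
    d=np.c_[n,np.ones(len(n))]@M; return o+d*((z-o[2])/d[:,2])[:,None]
def rect(w,lo,hi,box):
    m=(w[...,2]>lo)&(w[...,2]<hi)&(w[...,0]>box[0])&(w[...,0]<box[1])&(w[...,1]>box[2])&(w[...,1]<box[3])
    q=w[m]; (c,s,a)=cv2.minAreaRect(q[:,:2].astype(np.float32))
    if s[0]<s[1]: a+=90; s=s[::-1]
    a=(a+90)%180-90
    return dict(n=len(q),c=np.round(c,1),size=np.round(s,1),longaxis_deg=round(a,1),z=np.round(np.percentile(q[:,2],[10,50,90]),1))
def tool():
    s=status.get_state(); M=R.from_quat(s["tool_rot"]).as_matrix(); return np.array(s["tool_pos"]),M
def rel(pos,yaw):
    """target TCP pos (world), yaw deg of the closing line (tool y), tool down -> row shift/turn in tool axes"""
    t,M=tool()
    best=None
    for k in (0,180):
        a=np.radians(yaw+k); y=np.array([np.cos(a),np.sin(a),0]); z=np.array([0,0,-1.]); x=np.cross(y,z)
        r=R.from_matrix(M.T@np.c_[x,y,z]).as_rotvec()
        if best is None or np.linalg.norm(r)<np.linalg.norm(best): best=r
        alt=r
        print("yaw",yaw+k,"rot",np.round(r,3),"d",np.round(M.T@(np.array(pos)-t),1))
E
python3 - <<'E'
from h import *
p=cams.camera("top"); w=cloud(p); np.save("w0.npy",w)
f=w[300:330,300:400]; print("floor z",np.nanmedian(f[...,2]), np.nanstd(f[...,2]))
E_=dict(tote=[173,204,89,85,30],bit_tray=[330,194,72,77,10],plain_leg=[251,170,19,49,10],levelling_leg=[410,211,15,47,10],pin_tube=[250,231,20,38,8],screwdriver=[101,215,24,54,6],mug=[248,116,28,44,40],tape_measure=[330,274,32,31,10],cam_dowel=[193,280,7,20,3])
for k,(u,v,a,b,lo) in E_.items():
    c=onplane(p,[[u-a/2-4,v-b/2-4],[u+a/2+4,v+b/2+4]],10)
    try: print(k,rect(w,lo,120,[c[:,0].min(),c[:,0].max(),c[:,1].min(),c[:,1].max()]))
    except Exception as e: print(k,e,c)
print(R.from_quat(status.get_state()["tool_rot"]).as_matrix().round(3))
E
```

```text
floor z 0.3893247332113446 1.777087714907703
tote {'n': 1737, 'c': array([541.8, 221.4]), 'size': array([213.1, 199.9]), 'longaxis_deg': -13.1, 'z': array([39.1, 43.7, 54.4])}
bit_tray {'n': 868, 'c': array([ 572.2, -220.1]), 'size': array([187.7, 172.3]), 'longaxis_deg': 11.7, 'z': array([14.8, 24.2, 53.6])}
plain_leg {'n': 487, 'c': array([647. ,   1.6]), 'size': array([139.9,  29.9]), 'longaxis_deg': 8.1, 'z': array([27.3, 29.7, 31.8])}
levelling_leg {'n': 643, 'c': array([ 516.2, -444.2]), 'size': array([136.7,  33.8]), 'longaxis_deg': -1.7, 'z': array([19.1, 30. , 32.6])}
pin_tube {'n': 333, 'c': array([467.2,   5. ]), 'size': array([94. , 27.9]), 'longaxis_deg': -21.1, 'z': array([23.2, 27.2, 29.8])}
screwdriver {'n': 430, 'c': array([525. , 436.5]), 'size': array([157.4,  25.1]), 'longaxis_deg': 19.3, 'z': array([11. , 19.7, 22.8])}
mug {'n': 465, 'c': array([791.1,  -4.7]), 'size': array([106.1,  78.8]), 'longaxis_deg': -52.5, 'z': array([48.8, 74.3, 89.9])}
tape_measure {'n': 624, 'c': array([ 346.4, -211.5]), 'size': array([75.1, 65.3]), 'longaxis_deg': -53.2, 'z': array([27.9, 33.7, 36.5])}
cam_dowel {'n': 78, 'c': array([339. , 174.2]), 'size': array([65.7, 36.1]), 'longaxis_deg': 6.8, 'z': array([ 4. ,  8.3, 11.1])}
[[-0.943  0.332 -0.   ]
 [ 0.332  0.943 -0.   ]
 [ 0.    -0.    -1.   ]]
```

```bash
python3 - <<'E'
from h import *
from scipy.optimize import minimize
w=np.load("w0.npy").reshape(-1,3); w=w[~np.isnan(w).any(1)]
def fit(h,c,yaw,r):
    q=w[np.hypot(w[:,0]-c[0],w[:,1]-c[1])<r]
    def cost(p):
        a=np.radians(p[2]); d=q[:,:2]-p[:2]; x=d[:,0]*np.cos(a)+d[:,1]*np.sin(a); y=-d[:,0]*np.sin(a)+d[:,1]*np.cos(a)
        return np.minimum(abs(q[:,2]-h(x,y)),12).mean()
    s=min((minimize(cost,[c[0]+i,c[1]+j,yaw],method="Nelder-Mead",options=dict(initial_simplex=[[c[0]+i,c[1]+j,yaw],[c[0]+i+6,c[1]+j,yaw],[c[0]+i,c[1]+j+6,yaw],[c[0]+i,c[1]+j,yaw+3]])) for i in(-4,0,4) for j in(-4,0,4)),key=lambda s:s.fun)
    print(s.x.round(1),s.fun); return s.x
def tote(x,y):
    X,Y=abs(x),abs(y); z=np.full(x.shape,4.); z[Y<2]=22; z[X>83]=42; z[(X>99)|(Y>91)]=54; z[(X>103)|(Y>95)]=0; return z
def tray(x,y):
    X,Y=abs(x),abs(y); z=np.full(x.shape,3.); z[Y<6]=24; z[(Y<6)&(X<55)]=54; z[(X>91)|(Y>83)]=24; z[(X>94)|(Y>86)]=0; return z
fit(tote,(541.8,221.4),-13.1,130); t=fit(tray,(572.2,-220.1),11.7,115)
a=np.radians(t[2]); d=w[:,:2]-t[:2]; x=d[:,0]*np.cos(a)+d[:,1]*np.sin(a); y=-d[:,0]*np.sin(a)+d[:,1]*np.cos(a)
for ylo in range(-30,30,6):
    print(ylo,[int(np.median(w[(abs(y-ylo-3)<3)&(abs(x-X)<10),2])) if ((abs(y-ylo-3)<3)&(abs(x-X)<10)).any() else None for X in range(-80,81,20)])
rel((647,1.6,150),98.1)
E
```

```text
[542.1 224.1 -12.8] 2.9053699127642716
[ 572.4 -220.4   11.6] 2.3295145671191477
-30 [2, 3, 2, 3, 3, 3, 4, 2, 4]
-24 [3, 3, 3, 4, 3, 3, 3, 2, 2]
-18 [2, 3, 4, 4, 4, 4, 5, 4, 3]
-12 [5, 5, None, None, None, None, None, 0, 3]
-6 [25, 33, 54, 53, 53, 53, 53, 34, 24]
0 [26, 29, 50, 51, 46, 35, 52, 26, 24]
6 [4, 5, 5, 8, 4, 4, 5, 3, 2]
12 [2, 3, 3, 3, 3, 2, 2, 2, 2]
18 [3, 4, 3, 2, 3, 4, 3, 2, 3]
24 [3, 2, 1, 3, 4, 3, 3, 2, 3]
yaw 98.1 rot [-0.   -0.   -0.48] d [-609.7 -408.4   89.3]
yaw 278.1 rot [-0.     0.     2.661] d [-609.7 -408.4   89.3]
```

The rows are not in the units I measure in: shifts go in shares of 800 mm and turns go in shares of pi/2 rad. I convert before sending: -609.7 mm / 800 = -0.7621, -238 mm / 800 = -0.2975, -0.48 rad / 1.5708 = -0.3056.

Request:
{"name": "advance", "arguments": {"deltas": {"plan":[[0, 0, -0.1019, -0.0625, -0.0425, 0, 50], [0, 0, -0.2037, -0.1275, -0.085, 0.0125, 50], [0, 0, -0.3056, -0.19, -0.1275, 0.025, 50], [0, 0, -0.3056, -0.255, -0.17, 0.0375, 50], [0, 0, -0.3056, -0.3175, -0.2125, 0.05, 50], [0, 0, -0.3056, -0.3813, -0.255, 0.0563, 50], [0, 0, -0.3056, -0.445, -0.2975, 0.0625, 50], [0, 0, -0.3056, -0.5075, -0.34, 0.075, 50], [0, 0, -0.3056, -0.5713, -0.3825, 0.0875, 50], [0, 0, -0.3056, -0.635, -0.425, 0.1, 50], [0, 0, -0.3056, -0.6988, -0.4675, 0.1063, 50], [0, 0, -0.3056, -0.7621, -0.5105, 0.1113, 50], [0, 0, -0.3056, -0.7621, -0.5105, 0.1113, 50], [0, 0, -0.3056, -0.7621, -0.5105, 0.1113, 50]]}, "grip_n": 60}}

```text
t: 2.8
tool_pos: [646.6, 1.5, 150.0]
tool_rot: [-0.07, 0.998, 0.0, -0.0]
force: [-0.1, 0.3, 0.3]
width: 49.8
gripper_force: 0.0
```

```bash
python3 - <<'E'
from h import *
rel((647,1.6,10),98.1)
p=cams.camera("wrist"); w=cloud(p); print(rect(w,10,60,[560,740,-60,60])); cv2.imwrite("pics/w1.png",p["pixels"])
E
```

```text
yaw 98.1 rot [ 0.    -0.001 -0.001] d [ -0.6  -0.  140. ]
yaw 278.1 rot [-1.000e-03 -1.000e-03  3.141e+00] d [ -0.6  -0.  140. ]
{'n': 5087, 'c': array([648.6,   3.2]), 'size': array([140.8,  30.1]), 'longaxis_deg': 8.3, 'z': array([29.6, 30.6, 31.4])}
```

To row units: 140 mm / 800 = 0.175, 134 mm / 800 = 0.1675.

Request:
{"name": "advance", "arguments": {"deltas": {"plan":[[0, 0, 0, -0.0019, 0.0013, 0.0625, 50], [0, 0, 0, -0.0019, 0.0013, 0.1188, 50], [0, 0, 0, -0.0019, 0.0013, 0.15, 50], [0, 0, 0, -0.0019, 0.0013, 0.1675, 50], [0, 0, 0, -0.0019, 0.0013, 0.175, 50], [0, 0, 0, -0.0019, 0.0013, 0.175, 50], [0, 0, 0, -0.0019, 0.0013, 0.175, 20], [0, 0, 0, -0.0019, 0.0013, 0.175, 20], [0, 0, 0, -0.0019, 0.0013, 0.175, 20], [0, 0, 0, -0.0019, 0.0013, 0.175, 20], [0, 0, 0, -0.0019, 0.0013, 0.175, 20], [0, 0, 0, -0.0019, 0.0013, 0.175, 20], [0, 0, 0, -0.0019, 0.0013, 0.1625, 20], [0, 0, 0, -0.0019, 0.0013, 0.1313, 20], [0, 0, 0, -0.0019, 0.0013, 0.075, 20], [0, 0, 0, -0.0019, 0.0013, 0.0375, 20], [0, 0, 0, -0.0019, 0.0013, 0.0375, 20]]}, "grip_n": 60}}

```text
t: 4.97
tool_pos: [650.0, 2.8, 123.2]
tool_rot: [-0.071, 0.998, -0.0, 0.003]
force: [0.2, 0.2, -1.4]
width: 28.9
gripper_force: 60.3
```

```bash
python3 - <<'E'
from h import *
a=np.radians(-12.8)
print(status.get_state()["tool_pos"])
for s in (1,-1):
    c=np.array([542.1-s*46.5*np.sin(a),224.1+s*46.5*np.cos(a)]); print(s,c)
    rel((*c,120),90-12.8); rel((*c,15),90-12.8)
E
```

```text
[649.99889721   2.7574606  123.2118672 ]
1 [552.40200514 269.44444498]
yaw 77.2 rot [0.    0.005 0.365] d [ 59.1 277.8   2.7]
yaw 257.2 rot [-0.007  0.    -2.777] d [ 59.1 277.8   2.7]
yaw 77.2 rot [0.    0.005 0.365] d [ 59.7 277.9 107.7]
yaw 257.2 rot [-0.007  0.    -2.777] d [ 59.7 277.9 107.7]
-1 [531.79799486 178.75555502]
yaw 77.2 rot [0.    0.005 0.365] d [ 92.3 190.9   2.6]
yaw 257.2 rot [-0.007  0.    -2.777] d [ 92.3 190.9   2.6]
yaw 77.2 rot [0.    0.005 0.365] d [ 92.8 191.  107.6]
yaw 257.2 rot [-0.007  0.    -2.777] d [ 92.8 191.  107.6]
```

To row units: 278 mm / 800 = 0.3475, 250 mm / 800 = 0.3125, 0.365 rad / 1.5708 = 0.2324.

Request:
{"name": "advance", "arguments": {"deltas": {"plan":[[0, 0, 0.0637, 0.01, 0.05, 0, 20], [0, 0, 0.1592, 0.025, 0.1188, 0, 20], [0, 0, 0.2324, 0.04, 0.1875, 0, 20], [0, 0, 0.2324, 0.055, 0.2563, 0, 20], [0, 0, 0.2324, 0.0663, 0.3125, 0, 20], [0, 0, 0.2324, 0.0738, 0.3475, 0, 20], [0, 0, 0.2324, 0.0738, 0.3475, 0, 20], [0, 0, 0.2324, 0.0738, 0.3475, 0, 20], [0, 0, 0.2324, 0.0738, 0.3475, 0, 20]]}}}

```text
t: 6.1
tool_pos: [550.9, 268.6, 119.8]
tool_rot: [0.112, 0.994, -0.0, -0.0]
force: [-0.1, -0.2, -2.6]
width: 28.8
gripper_force: 60.2
```

```bash
python3 - <<'E'
from h import *
rel((552.4,269.4,15),77.2)
p=cams.camera("top"); w=cloud(p); cv2.imwrite("pics/t2.png",cv2.resize(p["pixels"][120:320,70:300],None,fx=2.5,fy=2.5))
p=cams.camera("wrist"); cv2.imwrite("pics/w2.png",p["pixels"])
E
```

```text
yaw 77.2 rot [-0.001 -0.001 -0.002] d [ -1.3   1.2 104.8]
yaw 257.2 rot [-1.00e-03  1.00e-03  3.14e+00] d [ -1.3   1.2 104.8]
```

View pics/w2.png

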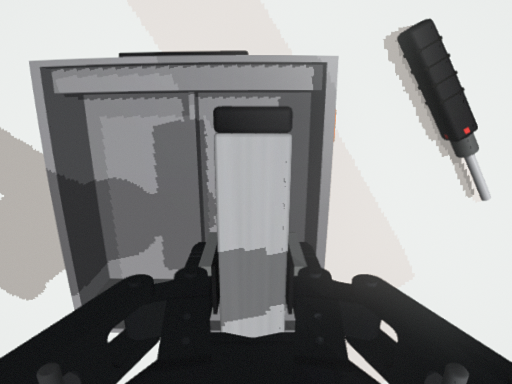

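The leg hangs straight over the right-hand half, spanning columns 215-292 between the rib at about 205 and the wall at about 315. I'll lower it.

To row units: 105 mm / 800 = 0.1313, 101 mm / 800 = 0.1263.

Request:
{"name": "advance", "arguments": {"deltas": {"plan":[[0, 0, 0, -0.0016, 0.0015, 0.05, 20], [0, 0, 0, -0.0016, 0.0015, 0.0938, 20], [0, 0, 0, -0.0016, 0.0015, 0.1175, 20], [0, 0, 0, -0.0016, 0.0015, 0.1263, 20], [0, 0, 0, -0.0016, 0.0015, 0.1313, 20], [0, 0, 0, -0.0016, 0.0015, 0.1313, 20], [0, 0, 0, -0.0016, 0.0015, 0.1313, 20], [0, 0, 0, -0.0016, 0.0015, 0.1313, 46], [0, 0, 0, -0.0016, 0.0015, 0.1313, 46], [0, 0, 0, -0.0016, 0.0015, 0.1313, 46], [0, 0, 0, -0.0016, 0.0015, 0.1188, 46], [0, 0, 0, -0.0016, 0.0015, 0.075, 46], [0, 0, 0, -0.0016, 0.0015, 0.0125, 46], [0, 0, 0, -0.0016, 0.0015, -0.0375, 50], [0, 0, 0, -0.0016, 0.0015, -0.0375, 50]]}}}

```text
t: 8.07
tool_pos: [554.9, 272.2, 155.0]
tool_rot: [0.111, 0.994, 0.002, 0.004]
force: [0.5, -0.4, -0.2]
width: 49.6
gripper_force: 0.0
```

```bash
python3 - <<'E'
from h import *
rel((516.2,-444.2,150),88.3)
p=cams.camera("wrist"); w=cloud(p); print(rect(w,25,41,[460,640,235,303]))
E
```

```text
yaw 88.3 rot [ 0.005  0.007 -0.194] d [-121.  -707.2    1.9]
yaw 268.3 rot [ 0.011 -0.007  2.948] d [-121.  -707.2    1.9]
{'n': 5662, 'c': array([550.4, 269. ]), 'size': array([179.3,  67.9]), 'longaxis_deg': 0.0, 'z': array([33.4, 34.6, 35.6])}
```

To row units: -707 mm / 800 = -0.8838, -690 mm / 800 = -0.8625, -0.19 rad / 1.5708 = -0.121.

Request:
{"name": "advance", "arguments": {"deltas": {"plan":[[0, 0, -0.0637, -0.0125, -0.0738, 0, 50], [0, 0, -0.121, -0.025, -0.1475, 0, 50], [0, 0, -0.121, -0.0375, -0.2213, 0, 50], [0, 0, -0.121, -0.05, -0.295, 0, 50], [0, 0, -0.121, -0.0625, -0.3688, 0, 50], [0, 0, -0.121, -0.075, -0.4425, 0, 50], [0, 0, -0.121, -0.0888, -0.5163, 0, 50], [0, 0, -0.121, -0.1013, -0.59, 0, 50], [0, 0, -0.121, -0.1138, -0.6638, 0, 50], [0, 0, -0.121, -0.1263, -0.7375, 0, 50], [0, 0, -0.121, -0.1388, -0.8113, 0, 50], [0, 0, -0.121, -0.1475, -0.8625, 0, 50], [0, 0, -0.121, -0.1513, -0.8838, 0, 50], [0, 0, -0.121, -0.1513, -0.8838, 0, 50], [0, 0, -0.121, -0.1513, -0.8838, 0, 50], [0, 0, -0.121, -0.1513, -0.8838, 0, 50]]}}}

```text
t: 10.12
tool_pos: [513.7, -443.9, 150.3]
tool_rot: [0.016, 1.0, 0.0, -0.0]
force: [0.6, 0.1, 0.7]
width: 50.2
gripper_force: 0.0
```

```bash
python3 - <<'E'
from h import *
p=cams.camera("wrist"); w=cloud(p); r=rect(w,10,60,[430,620,-490,-390]); print(r)
print(rect(w,25,60,[430,620,-490,-390]))
rel((*((r["c"]+[516.2,-444.2])/2),10),90-1.8)
E
```

```text
{'n': 4922, 'c': array([ 515.9, -444.7]), 'size': array([140.1,  30.1]), 'longaxis_deg': -1.2, 'z': array([29.3, 30.5, 31.4])}
{'n': 4758, 'c': array([ 512.5, -444.6]), 'size': array([133.1,  30.1]), 'longaxis_deg': -1.2, 'z': array([29.5, 30.5, 31.4])}
yaw 88.2 rot [ 0.    -0.    -0.001] d [ -2.3  -0.2 140.4]
yaw 268.2 rot [-0.    -0.     3.141] d [ -2.3  -0.2 140.4]
```

To row units: 140 mm / 800 = 0.175, 120 mm / 800 = 0.15.

Request:
{"name": "advance", "arguments": {"deltas": {"plan":[[0, 0, 0, -0.0025, 0, 0.0625, 50], [0, 0, 0, -0.0025, 0, 0.1188, 50], [0, 0, 0, -0.0025, 0, 0.15, 50], [0, 0, 0, -0.0025, 0, 0.1675, 50], [0, 0, 0, -0.0025, 0, 0.175, 50], [0, 0, 0, -0.0025, 0, 0.175, 50], [0, 0, 0, -0.0025, 0, 0.175, 20], [0, 0, 0, -0.0025, 0, 0.175, 20], [0, 0, 0, -0.0025, 0, 0.175, 20], [0, 0, 0, -0.0025, 0, 0.175, 20], [0, 0, 0, -0.0025, 0, 0.175, 20], [0, 0, 0, -0.0025, 0, 0.175, 20], [0, 0, 0, -0.0025, 0, 0.1625, 20], [0, 0, 0, -0.0025, 0, 0.1313, 20], [0, 0, 0, -0.0025, 0, 0.075, 20], [0, 0, 0, -0.0025, 0, 0.0375, 20], [0, 0, 0, -0.0025, 0, 0.0375, 20], [0, 0, 0, -0.0025, 0, 0.0375, 20]]}, "grip_n": 60}}

```text
t: 12.42
tool_pos: [515.0, -445.3, 120.3]
tool_rot: [0.017, 1.0, 0.0, -0.0]
force: [-0.2, 0.6, -2.7]
width: 28.8
gripper_force: 60.3
```

```bash
python3 - <<'E'
from h import *
rel((531.8,178.8,130),77.2)
E
```

```text
yaw 77.2 rot [ 0.   -0.    0.19] d [  4.3 624.3  -9.5]
yaw 257.2 rot [ 1.000e-03  0.000e+00 -2.952e+00] d [  4.3 624.3  -9.5]
```

To row units: 624 mm / 800 = 0.78, 605 mm / 800 = 0.7563, 0.19 rad / 1.5708 = 0.121.

Request:
{"name": "advance", "arguments": {"deltas": {"plan":[[0, 0, 0, 0, 0.0375, -0.0063, 20], [0, 0, 0.0318, 0.0013, 0.1, -0.0125, 20], [0, 0, 0.0637, 0.0013, 0.1688, -0.0125, 20], [0, 0, 0.0955, 0.0013, 0.2375, -0.0125, 20], [0, 0, 0.121, 0.0025, 0.3063, -0.0125, 20], [0, 0, 0.121, 0.0025, 0.375, -0.0125, 20], [0, 0, 0.121, 0.0038, 0.4438, -0.0125, 20], [0, 0, 0.121, 0.0038, 0.5125, -0.0125, 20], [0, 0, 0.121, 0.005, 0.5813, -0.0125, 20], [0, 0, 0.121, 0.005, 0.65, -0.0125, 20], [0, 0, 0.121, 0.005, 0.7125, -0.0125, 20], [0, 0, 0.121, 0.005, 0.7563, -0.0125, 20], [0, 0, 0.121, 0.005, 0.78, -0.0125, 20], [0, 0, 0.121, 0.005, 0.78, -0.0125, 20], [0, 0, 0.121, 0.005, 0.78, -0.0125, 20], [0, 0, 0.121, 0.005, 0.78, -0.0125, 20]]}}}

```text
t: 14.42
tool_pos: [532.4, 176.9, 130.2]
tool_rot: [0.112, 0.994, -0.0, -0.0]
force: [-0.4, -0.0, -2.5]
width: 28.9
gripper_force: 60.2
```

```bash
python3 - <<'E'
from h import *
rel((531.8,178.8,15),77.2)
p=cams.camera("wrist"); cv2.imwrite("pics/w3.png",p["pixels"])
E
```

```text
yaw 77.2 rot [-0.    -0.    -0.002] d [  1.    1.7 115.2]
yaw 257.2 rot [-1.00e-03  1.00e-03  3.14e+00] d [  1.    1.7 115.2]
```

View pics/w3.png

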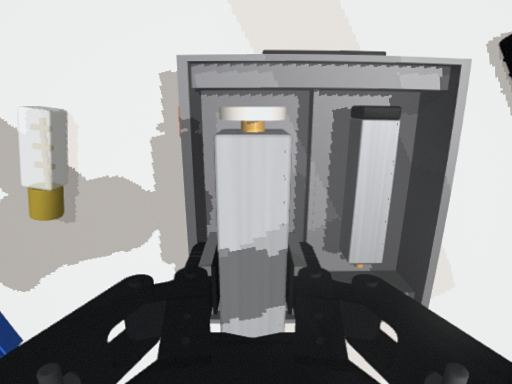

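The first leg lies in its half at columns 345-400, and the second is lined up over the other half at columns 215-292. I'll lower it too.

To row units: 115 mm / 800 = 0.1438, 111 mm / 800 = 0.1388.

Request:
{"name": "advance", "arguments": {"deltas": {"plan":[[0, 0, 0, 0.0013, 0.0013, 0.0563, 20], [0, 0, 0, 0.0013, 0.0019, 0.1063, 20], [0, 0, 0, 0.0013, 0.0019, 0.13, 20], [0, 0, 0, 0.0013, 0.0019, 0.1388, 20], [0, 0, 0, 0.0013, 0.0019, 0.1438, 20], [0, 0, 0, 0.0013, 0.0019, 0.1438, 20], [0, 0, 0, 0.0013, 0.0019, 0.1438, 20], [0, 0, 0, 0.0013, 0.0019, 0.1438, 46], [0, 0, 0, 0.0013, 0.0019, 0.1438, 46], [0, 0, 0, 0.0013, 0.0019, 0.1438, 46], [0, 0, 0, 0.0013, 0.0019, 0.1313, 46], [0, 0, 0, 0.0013, 0.0019, 0.0875, 46], [0, 0, 0, 0.0013, 0.0019, 0.025, 46], [0, 0, 0, 0.0013, 0.0019, -0.0375, 50], [0, 0, 0, 0.0013, 0.0019, -0.0375, 50], [0, 0, 0, 0.0013, 0.0019, -0.0375, 50]]}}}

```text
t: 16.48
tool_pos: [531.5, 179.6, 160.5]
tool_rot: [0.112, 0.994, -0.0, 0.0]
force: [-0.5, -0.3, -0.5]
width: 50.1
gripper_force: 0.0
```

```bash
python3 - <<'E'
from h import *
p=cams.camera("top"); w=cloud(p); 
a=np.radians(-12.8); c,s=np.cos(a),np.sin(a); d=w[...,:2]-[542.1,224.1]
l=np.stack([d[...,0]*c+d[...,1]*s,-d[...,0]*s+d[...,1]*c,w[...,2]],-1)
for b in ([-83,83,3,88],[-83,83,-88,-3]): print(rect(l,26,39,b))
rel((572.4,-220.4,180),101.6)
E
```

```text
{'n': 76, 'c': array([-65.8,  59.1]), 'size': array([52.7, 24.2]), 'longaxis_deg': -65.1, 'z': array([31.1, 33. , 35.6])}
{'n': 276, 'c': array([  4.8, -56.2]), 'size': array([182.9,  47.6]), 'longaxis_deg': 19.6, 'z': array([30.1, 33.1, 35.3])}
yaw 101.6 rot [-0.001 -0.001 -0.426] d [-129.1 -380.7  -20.2]
yaw 281.6 rot [-2.000e-03  1.000e-03  2.715e+00] d [-129.1 -380.7  -20.2]
```

To row units: -381 mm / 800 = -0.4763, -360 mm / 800 = -0.45, -0.426 rad / 1.5708 = -0.2712.

Request:
{"name": "advance", "arguments": {"deltas": {"plan":[[0, 0, -0.0637, -0.0225, -0.0675, -0.0063, 50], [0, 0, -0.1592, -0.0463, -0.1363, -0.0125, 50], [0, 0, -0.2228, -0.0688, -0.2038, -0.0188, 40], [0, 0, -0.2712, -0.0925, -0.2713, -0.025, 40], [0, 0, -0.2712, -0.115, -0.34, -0.025, 40], [0, 0, -0.2712, -0.1375, -0.4075, -0.025, 40], [0, 0, -0.2712, -0.1525, -0.45, -0.025, 40], [0, 0, -0.2712, -0.1613, -0.4763, -0.025, 40], [0, 0, -0.2712, -0.1613, -0.4763, -0.025, 40], [0, 0, -0.2712, -0.1613, -0.4763, -0.025, 40]]}}}

```text
t: 17.77
tool_pos: [572.6, -219.1, 179.6]
tool_rot: [-0.101, 0.995, 0.001, -0.001]
force: [-0.4, 0.2, -0.0]
width: 40.1
gripper_force: 0.0
```

```bash
python3 - <<'E'
from h import *
p=cams.camera("top"); w=cloud(p); 
a=np.radians(-12.8); c,s=np.cos(a),np.sin(a); d=w[...,:2]-[542.1,224.1]
l=np.stack([d[...,0]*c+d[...,1]*s,-d[...,0]*s+d[...,1]*c,w[...,2]],-1)
for b in ([-82,82,15,80],[-82,82,-80,-15]): print(rect(l,28,38,b))
p=cams.camera("wrist"); w=cloud(p); print("bar",rect(w,46,64,[490,660,-280,-160]))
rel((572.4,-220.4,60),101.6)
E
```

```text
{'n': 510, 'c': array([-5.2, 46.2]), 'size': array([131. ,  30.7]), 'longaxis_deg': -0.0, 'z': array([30.8, 33. , 35.3])}
{'n': 492, 'c': array([ -4.5, -47.5]), 'size': array([131.3,  32.7]), 'longaxis_deg': -0.3, 'z': array([30.8, 33.4, 35.6])}
bar {'n': 1573, 'c': array([ 572.6, -218.9]), 'size': array([108.5,  11.4]), 'longaxis_deg': 11.5, 'z': array([52.8, 54.3, 55.2])}
yaw 101.6 rot [ 0.001 -0.001  0.001] d [  0.7  -1.4 120.1]
yaw 281.6 rot [ 1.00e-03  1.00e-03 -3.14e+00] d [  0.7  -1.4 120.1]
```

To row units: 144 mm / 800 = 0.18, 138 mm / 800 = 0.1725.

Request:
{"name": "advance", "arguments": {"deltas": {"plan":[[0, 0, 0, 0.0006, -0.0009, 0.0625, 40], [0, 0, 0, 0.0006, -0.0009, 0.1188, 40], [0, 0, 0, 0.0006, -0.0009, 0.1563, 40], [0, 0, 0, 0.0006, -0.0009, 0.1725, 40], [0, 0, 0, 0.0006, -0.0009, 0.18, 40], [0, 0, 0, 0.0006, -0.0009, 0.18, 40], [0, 0, 0, 0.0006, -0.0009, 0.18, 4], [0, 0, 0, 0.0006, -0.0009, 0.18, 4], [0, 0, 0, 0.0006, -0.0009, 0.18, 4], [0, 0, 0, 0.0006, -0.0009, 0.18, 4], [0, 0, 0, 0.0006, -0.0009, 0.18, 4], [0, 0, 0, 0.0006, -0.0009, 0.18, 4], [0, 0, 0, 0.0006, -0.0009, 0.18, 4], [0, 0, 0, 0.0006, -0.0009, 0.1725, 4], [0, 0, 0, 0.0006, -0.0009, 0.1438, 4], [0, 0, 0, 0.0006, -0.0009, 0.0938, 4], [0, 0, 0, 0.0006, -0.0009, 0.0375, 4], [0, 0, 0, 0.0006, -0.0009, 0.0125, 4], [0, 0, 0, 0.0006, -0.0009, 0.0125, 4], [0, 0, 0, 0.0006, -0.0009, 0.0125, 4]]}, "grip_n": 90}}

```text
t: 20.38
tool_pos: [571.6, -220.7, 168.6]
tool_rot: [-0.101, 0.995, 0.001, -0.001]
force: [0.3, 0.1, -2.1]
width: 10.4
gripper_force: 88.0
```

```bash
python3 - <<'E'
from h import *
rel((542.1,224.1,170),77.2)
E
```

```text
yaw 77.2 rot [ 0.001 -0.003  0.426] d [-60.4 441.6  -0.8]
yaw 257.2 rot [ 4.000e-03  1.000e-03 -2.716e+00] d [-60.4 441.6  -0.8]
```

To row units: 441.6 mm / 800 = 0.552, 430 mm / 800 = 0.5375, 0.426 rad / 1.5708 = 0.2712.

Request:
{"name": "advance", "arguments": {"deltas": {"plan":[[0, 0, 0.0318, -0.005, 0.035, 0, 4], [0, 0, 0.0764, -0.0125, 0.09, 0, 4], [0, 0, 0.1273, -0.0213, 0.15, 0, 4], [0, 0, 0.1783, -0.0288, 0.21, 0, 4], [0, 0, 0.2292, -0.0375, 0.27, 0, 4], [0, 0, 0.2712, -0.045, 0.33, 0, 4], [0, 0, 0.2712, -0.0538, 0.39, 0, 4], [0, 0, 0.2712, -0.0613, 0.45, 0, 4], [0, 0, 0.2712, -0.0688, 0.5025, 0, 4], [0, 0, 0.2712, -0.0738, 0.5375, 0, 4], [0, 0, 0.2712, -0.075, 0.552, 0, 4], [0, 0, 0.2712, -0.075, 0.552, 0, 4], [0, 0, 0.2712, -0.075, 0.552, 0, 4], [0, 0, 0.2712, -0.075, 0.552, 0, 4]]}}}

```text
t: 22.12
tool_pos: [543.0, 222.5, 170.2]
tool_rot: [0.112, 0.994, -0.0, -0.0]
force: [-0.0, -0.5, -1.7]
width: 10.1
gripper_force: 88.1
```

```bash
python3 - <<'E'
from h import *
rel((542.1,224.1,82),77.2)
p=cams.camera("wrist"); w=cloud(p); cv2.imwrite("pics/w4.png",p["pixels"])
p=cams.camera("top"); cv2.imwrite("pics/t4.png",cv2.resize(p["pixels"][120:320,70:300],None,fx=2.5,fy=2.5))
w=cloud(p); print(rect(w,125,175,[420,660,90,350]))
p=cams.camera("side"); cv2.imwrite("pics/s4.png",cv2.resize(p["pixels"][80:230,150:350],None,fx=3,fy=3))
E
```

```text
yaw 77.2 rot [-0.    -0.    -0.002] d [ 1.2  1.4 88.2]
yaw 257.2 rot [-0.    0.    3.14] d [ 1.2  1.4 88.2]
{'n': 2854, 'c': array([543.5, 219.4]), 'size': array([188.7, 172. ]), 'longaxis_deg': -14.1, 'z': array([133.5, 135.7, 155. ])}
```

View pics/w4.png

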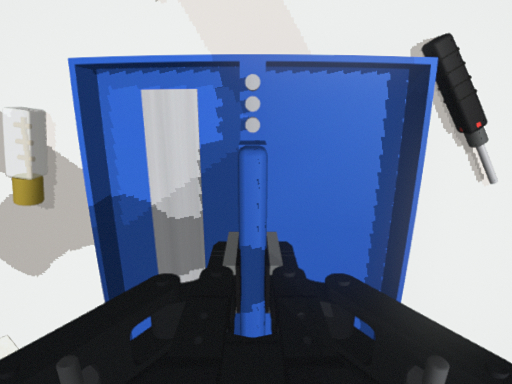

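To row units: 68 mm / 800 = 0.085, 66 mm / 800 = 0.0825.

Request:
{"name": "advance", "arguments": {"deltas": {"plan":[[0, 0, 0, 0.0013, 0.0018, 0.0313, 4], [0, 0, 0, 0.0013, 0.0018, 0.0625, 4], [0, 0, 0, 0.0013, 0.0018, 0.0825, 4], [0, 0, 0, 0.0013, 0.0018, 0.085, 4], [0, 0, 0, 0.0013, 0.0018, 0.085, 4], [0, 0, 0, 0.0013, 0.0018, 0.085, 4]]}}}

```text
t: 23.02
tool_pos: [542.8, 225.4, 103.2]
tool_rot: [0.112, 0.994, 0.0, 0.001]
force: [-0.3, 0.8, -2.2]
width: 9.9
gripper_force: 88.0
```

```bash
python3 - <<'E'
from h import *
w0=np.load("w0.npy")
B=[410,670,90,360]
for lo in (46,48,50): print("rim",rect(w0,lo,62,B))
ws=[cloud(cams.camera("top")) for _ in range(3)]
w=np.median(ws,axis=0)
print("tray rim",rect(w,80,98,B)," floor+",rect(w,62,98,B))
q=w[(w[...,2]>62)&(w[...,2]<75)&(w[...,0]>450)&(w[...,0]<640)&(w[...,1]>120)&(w[...,1]<330)]
A=np.c_[q[:,:2]-[542,224],np.ones(len(q))]; s=np.linalg.lstsq(A,q[:,2],rcond=None)[0]; print("tilt",s)
rel((542.1,224.1,82),77.2)
E
```

```text
rim {'n': 746, 'c': array([541.6, 221.7]), 'size': array([212.6, 199.4]), 'longaxis_deg': -13.1, 'z': array([49. , 53.1, 55.5])}
rim {'n': 693, 'c': array([540.9, 222.4]), 'size': array([210. , 198.9]), 'longaxis_deg': -13.3, 'z': array([50.4, 53.2, 55.7])}
rim {'n': 640, 'c': array([542.2, 222. ]), 'size': array([206.2, 198.5]), 'longaxis_deg': -13.1, 'z': array([51.3, 53.4, 55.7])}
tray rim {'n': 334, 'c': array([538.9, 208.9]), 'size': array([188.2, 146.3]), 'longaxis_deg': -12.5, 'z': array([83.3, 88.6, 90.4])}  floor+ {'n': 2308, 'c': array([539. , 209.2]), 'size': array([188.2, 147. ]), 'longaxis_deg': -12.5, 'z': array([66.9, 68.5, 87.5])}
tilt [-3.07796923e-05 -2.49502672e-03  6.81675902e+01]
yaw 77.2 rot [ 0.001  0.001 -0.   ] d [ 0.2 -1.3 21. ]
yaw 257.2 rot [ 1.000e-03 -1.000e-03  3.141e+00] d [ 0.2 -1.3 21. ]
```

```bash
python3 - <<'E'
from h import *
a=np.radians(-12.8); c,s=np.cos(a),np.sin(a)
def loc(w):
    d=w[...,:2]-[542.1,224.1]; return np.stack([d[...,0]*c+d[...,1]*s,-d[...,0]*s+d[...,1]*c,w[...,2]],-1)
for n in("wrist","top","side"):
    p=cams.camera(n); w=loc(cloud(p)); cv2.imwrite(f"pics/{n}5.png",p["pixels"][80:330,70:330] if n!="wrist" else p["pixels"])
    for nm,lo,hi in(("tray",80,97),("tote",47,60)):
        m=(w[...,2]>lo)&(w[...,2]<hi)&(abs(w[...,0])<125)&(abs(w[...,1])<120)
        for X in range(-100,101,25):
            q=w[m&(abs(w[...,0]-X)<8)]
            if len(q)>5: print(n,nm,X,"y",np.percentile(q[:,1],[1,99]).round(1))
        q=w[m]; print(n,nm,"x",np.percentile(q[:,0],[.5,99.5]).round(1) if len(q) else None)
E
```

```text
wrist tray -100 y [-84.   83.2]
wrist tray -75 y [-86.4  85.4]
wrist tray -50 y [-86.3  85.5]
wrist tray -25 y [-86.6  85.2]
wrist tray 0 y [-86.4  85.7]
wrist tray 25 y [-86.3  85.3]
wrist tray x [-92.7  37.2]
wrist tote -100 y [-97.1  94.6]
wrist tote x [-104.6  -98.1]
top tray -100 y [-78.6 -37.1]
top tray -75 y [-86.4 -83. ]
top tray -50 y [-86.1 -82.8]
top tray -25 y [-86.2  -5.4]
top tray 0 y [-88.4 -82.8]
top tray 25 y [-88.5  -1.1]
top tray 50 y [-88.6  -1.2]
top tray 75 y [-88.2   5.1]
top tray 100 y [-86.5  57.5]
top tray x [-93.7  93.9]
top tote -100 y [-98.6 -24.3]
top tote -75 y [-98.9 -91.6]
top tote -50 y [-99.7 -91.7]
top tote -25 y [-101.   -91.8]
top tote 0 y [-100.8  -94.6]
top tote 25 y [-101.   -94.1]
top tote 50 y [-102.   -93.9]
top tote 75 y [-102.1  -94.3]
top tote 100 y [-100.4   70.9]
top tote x [-102.5  105.6]
side tray -100 y [-88.1  80.1]
side tray -75 y [-87.1  91.8]
side tray -50 y [-86.9  89.2]
side tray -25 y [-87.3  87.2]
side tray 0 y [-87.2   2.5]
side tray 25 y [-86.9  89.7]
side tray 50 y [-86.6  88.8]
side tray 75 y [-89.1  88.8]
side tray x [-96.5  89.8]
side tote -100 y [-98.7  96.3]
side tote -75 y [-104.1  -90.2]
side tote -50 y [-101.7  -86.9]
side tote -25 y [-99.  -89.7]
side tote 0 y [-101.5  -88. ]
side tote 25 y [-100.5  -88.8]
side tote 50 y [-99.1 -92.2]
side tote 75 y [-99.1 -87.6]
side tote 100 y [-96.2 100.8]
side tote x [-110.4  100.4]
```

View pics/wrist5.png

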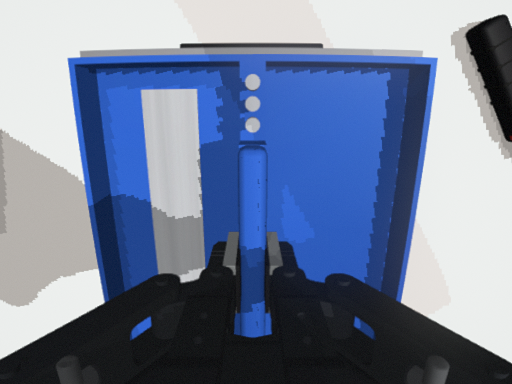

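The relative alignment of tray and tote is within about 1 mm in the wrist view, and the depth edges from the other cameras agree. I'll seat it.

To row units: 24.5 mm / 800 = 0.0306, 23 mm / 800 = 0.0288.

Request:
{"name": "advance", "arguments": {"deltas": {"plan":[[0, 0, 0, 0, -0.0013, 0.01, 4], [0, 0, 0, 0, -0.0013, 0.0188, 4], [0, 0, 0, 0, -0.0013, 0.025, 4], [0, 0, 0, 0, -0.0013, 0.0288, 4], [0, 0, 0, 0, -0.0013, 0.0306, 4], [0, 0, 0, 0, -0.0013, 0.0306, 4], [0, 0, 0, 0, -0.0013, 0.0306, 4], [0, 0, 0, 0, -0.0013, 0.0306, 4]]}}}

```text
t: 24.32
tool_pos: [541.6, 224.1, 79.6]
tool_rot: [0.112, 0.994, -0.0, -0.0]
force: [-7.9, -4.6, 18.1]
width: 10.3
gripper_force: 91.1
```

```bash
python3 - <<'E'
from h import *
ws=[cloud(cams.camera("top")) for _ in range(2)]
w=np.median(ws,axis=0)
q=w[(w[...,2]>35)&(w[...,2]<50)&(w[...,0]>470)&(w[...,0]<620)&(w[...,1]>130)&(w[...,1]<310)]
A=np.c_[q[:,:2]-[542,224],np.ones(len(q))]; s=np.linalg.lstsq(A,q[:,2],rcond=None)[0]; print("tilt",s,"expect 45.4ish; previous 68.2 at TCP 103.2")
E
```

```text
tilt [-5.59332457e-04 -1.81645027e-03  4.46871432e+01] expect 45.4ish; previous 68.2 at TCP 103.2
```

To row units: -90 mm / 800 = -0.1125, -70 mm / 800 = -0.0875.

Request:
{"name": "advance", "arguments": {"deltas": {"plan":[[0, 0, 0, 0, 0, -0.0013, 4], [0, 0, 0, 0, 0, -0.0013, 30], [0, 0, 0, 0, 0, -0.0013, 30], [0, 0, 0, 0, 0, -0.0013, 30], [0, 0, 0, 0, 0, -0.0125, 30], [0, 0, 0, 0, 0, -0.0375, 30], [0, 0, 0, 0, 0, -0.0875, 40], [0, 0, 0, 0, 0, -0.1125, 40], [0, 0, 0, 0, 0, -0.1125, 40], [0, 0, 0, 0, 0, -0.1125, 40]]}}}

```text
t: 25.68
tool_pos: [541.6, 224.0, 167.8]
tool_rot: [0.112, 0.994, -0.0, -0.0]
force: [0.1, 0.3, -0.7]
width: 40.3
gripper_force: 0.0
```

```bash
python3 - <<'E'
from h import *
a=np.radians(19.3)
c=np.array([525,436.5])-20*np.array([np.cos(a),np.sin(a)]); print(c)
rel((*c,150),109.3)
p=cams.camera("wrist"); w=cloud(p)
d=w[...,:2]-[542.1,224.1]; b=np.radians(-12.8); l=np.stack([d[...,0]*np.cos(b)+d[...,1]*np.sin(b),-d[...,0]*np.sin(b)+d[...,1]*np.cos(b),w[...,2]],-1)
print("bar",rect(l,88,105,[-70,70,-30,30]))
print("floor",np.nanmedian(l[...,2][(abs(l[...,0]+40)<30)&(abs(l[...,1]-40)<25)]), np.nanmedian(l[...,2][(abs(l[...,0]+40)<30)&(abs(l[...,1]+40)<25)]))
E
```

```text
[506.12398097 429.88971215]
yaw 109.3 rot [-0.    -0.    -0.561] d [ 80.3 192.8  17.8]
yaw 289.3 rot [-0.     0.     2.581] d [ 80.3 192.8  17.8]
bar {'n': 2400, 'c': array([ 0.5, -1.6]), 'size': array([109.7,  12. ]), 'longaxis_deg': 0.1, 'z': array([94.9, 96.3, 97.3])}
floor 224.4114891079604 228.1891367504292
```

To row units: 193 mm / 800 = 0.2413, 178 mm / 800 = 0.2225, -0.561 rad / 1.5708 = -0.3571.

Request:
{"name": "advance", "arguments": {"deltas": {"plan":[[0, 0, -0.0891, 0.025, 0.06, 0, 40], [0, 0, -0.191, 0.05, 0.12, 0.0063, 40], [0, 0, -0.2801, 0.075, 0.18, 0.0125, 40], [0, 0, -0.3571, 0.0925, 0.2225, 0.0188, 40], [0, 0, -0.3571, 0.1, 0.2413, 0.0225, 40], [0, 0, -0.3571, 0.1, 0.2413, 0.0225, 40], [0, 0, -0.3571, 0.1, 0.2413, 0.0225, 40]]}}}

```text
t: 26.6
tool_pos: [506.9, 428.7, 149.5]
tool_rot: [-0.167, 0.986, -0.0, -0.0]
force: [0.2, -0.0, -0.1]
width: 39.8
gripper_force: 0.0
```

```bash
python3 - <<'E'
from h import *
p=cams.camera("wrist"); w=cloud(p); cv2.imwrite("pics/w6.png",p["pixels"])
B=[430,600,380,480]
print("all",rect(w,4,60,B)); print("handle",rect(w,17,30,B))
t=cams.camera("top")
print(tool()[0])
E
```

```text
all {'n': 3166, 'c': array([525.5, 437.9]), 'size': array([158.3,  22. ]), 'longaxis_deg': 19.4, 'z': array([15.9, 22.1, 23.2])}
handle {'n': 2774, 'c': array([524.3, 437.4]), 'size': array([155.7,  22. ]), 'longaxis_deg': 19.4, 'z': array([20. , 22.3, 23.3])}
[507.22062712 428.76182407 149.92394457]
```

View pics/w6.png

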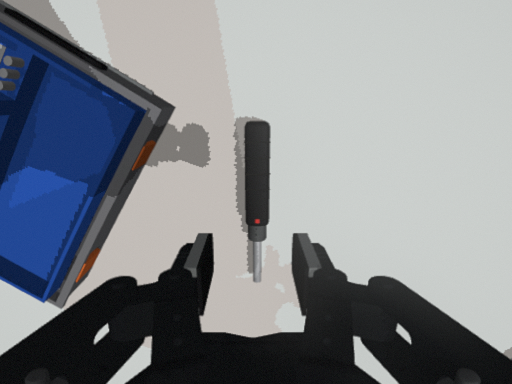

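The driver is at (257,120-280) with the handle towards image up (the robot), and the wrist measurement agrees with the top one. I'll grasp it at its centre of mass.

```bash
python3 - <<'E'
from h import *
rel((506.5,430.4,9.5),109.35)
E
```

```text
yaw 109.35 rot [-0.    -0.    -0.003] d [1.000e-01 1.800e+00 1.404e+02]
yaw 289.35 rot [-0.     0.     3.139] d [1.000e-01 1.800e+00 1.404e+02]
```

The rows are not in the units I measure in: shifts go in shares of 800 mm and turns go in shares of pi/2 rad. I convert before sending: 140 mm / 800 = 0.175, 134 mm / 800 = 0.1675.

Request:
{"name": "advance", "arguments": {"deltas": {"plan":[[0, 0, 0, 0, 0.0023, 0.0625, 40], [0, 0, 0, 0, 0.0023, 0.1188, 40], [0, 0, 0, 0, 0.0023, 0.15, 40], [0, 0, 0, 0, 0.0023, 0.1675, 40], [0, 0, 0, 0, 0.0023, 0.175, 40], [0, 0, 0, 0, 0.0023, 0.175, 40], [0, 0, 0, 0, 0.0023, 0.175, 14], [0, 0, 0, 0, 0.0023, 0.175, 14], [0, 0, 0, 0, 0.0023, 0.175, 14], [0, 0, 0, 0, 0.0023, 0.175, 14], [0, 0, 0, 0, 0.0023, 0.175, 14], [0, 0, 0, 0, 0.0023, 0.165, 14], [0, 0, 0, 0, 0.0023, 0.1313, 14], [0, 0, 0, 0, 0.0023, 0.075, 14], [0, 0, 0, 0, 0.0023, 0.0125, 14], [0, 0, 0, 0, 0.0023, -0.0125, 14], [0, 0, 0, 0, 0.0023, -0.0125, 14], [0, 0, 0, 0, 0.0023, -0.0125, 14]]}, "grip_n": 50}}

```text
t: 28.95
tool_pos: [505.1, 431.0, 157.8]
tool_rot: [-0.168, 0.986, -0.001, -0.001]
force: [0.0, -0.4, -1.4]
width: 21.1
gripper_force: 49.2
```

```bash
python3 - <<'E'
from h import *
b=np.radians(-12.8); c,s=np.cos(b),np.sin(b)
g=np.array([542.1,224.1])+np.array([c*-20+s*44.5, s*-20-c*44.5]); print(g)
rel((*g,160),77.2)
E
```

```text
[512.73810477 185.13682369]
yaw 77.2 rot [-0.002 -0.003  0.561] d [  74.2 -234.5   -1.7]
yaw 257.2 rot [ 0.003 -0.003 -2.581] d [  74.2 -234.5   -1.7]
```

To row units: -234.5 mm / 800 = -0.2931, -210 mm / 800 = -0.2625, 0.561 rad / 1.5708 = 0.3571.

Request:
{"name": "advance", "arguments": {"deltas": {"plan":[[0, 0, 0.0637, 0.01, -0.0313, 0, 14], [0, 0, 0.1592, 0.03, -0.0938, 0, 14], [0, 0, 0.2546, 0.05, -0.1563, 0, 14], [0, 0, 0.3183, 0.0688, -0.2188, 0, 14], [0, 0, 0.3571, 0.0825, -0.2625, 0, 14], [0, 0, 0.3571, 0.0925, -0.2931, 0, 14], [0, 0, 0.3571, 0.0925, -0.2931, 0, 14], [0, 0, 0.3571, 0.0925, -0.2931, 0, 14], [0, 0, 0.3571, 0.0925, -0.2931, 0, 14]]}}}

```text
t: 30.08
tool_pos: [513.7, 186.9, 159.3]
tool_rot: [0.111, 0.994, -0.0, -0.0]
force: [-0.2, 0.2, -1.8]
width: 20.8
gripper_force: 49.3
```

```bash
python3 - <<'E'
from h import *
rel((512.7,185.1,55),77.2)
p=cams.camera("wrist"); cv2.imwrite("pics/w7.png",p["pixels"])
E
```

```text
yaw 77.2 rot [-0.    -0.001  0.001] d [  0.6  -1.9 104.3]
yaw 257.2 rot [ 1.000e-03 -0.000e+00 -3.141e+00] d [  0.6  -1.9 104.3]
```

View pics/w7.png

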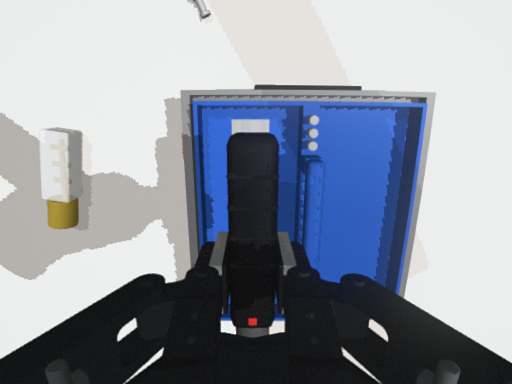

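The driver lies over the white strip, in line with the tray and its left half. I'll lower it.

To row units: 103 mm / 800 = 0.1288, 102 mm / 800 = 0.1275.

Request:
{"name": "advance", "arguments": {"deltas": {"plan":[[0, 0, 0, 0.0008, -0.0024, 0.05, 14], [0, 0, 0, 0.0008, -0.0024, 0.09, 14], [0, 0, 0, 0.0008, -0.0024, 0.115, 14], [0, 0, 0, 0.0008, -0.0024, 0.1238, 14], [0, 0, 0, 0.0008, -0.0024, 0.1275, 14], [0, 0, 0, 0.0008, -0.0024, 0.1288, 14], [0, 0, 0, 0.0008, -0.0024, 0.1288, 14], [0, 0, 0, 0.0008, -0.0024, 0.1288, 14]]}}}

```text
t: 31.12
tool_pos: [513.7, 184.5, 58.4]
tool_rot: [0.111, 0.994, 0.0, 0.001]
force: [-1.9, -1.8, 5.3]
width: 21.0
gripper_force: 50.5
```

To row units: -110 mm / 800 = -0.1375, -90 mm / 800 = -0.1125.

Request:
{"name": "advance", "arguments": {"deltas": {"plan":[[0, 0, 0, 0, 0, 0, 34], [0, 0, 0, 0, 0, 0, 34], [0, 0, 0, 0, 0, 0, 34], [0, 0, 0, 0, 0, -0.0125, 34], [0, 0, 0, 0, 0, -0.05, 34], [0, 0, 0, 0, 0, -0.1125, 50], [0, 0, 0, 0, 0, -0.1375, 50], [0, 0, 0, 0, 0, -0.1375, 50]]}}}

```text
t: 32.12
tool_pos: [514.2, 185.0, 169.0]
tool_rot: [0.112, 0.994, 0.001, 0.002]
force: [0.1, 0.0, 0.1]
width: 50.0
gripper_force: 0.0
```

```bash
python3 - <<'E'
from h import *
rel((467.2,5,150),68.9)
E
```

```text
yaw 68.9 rot [0.003 0.004 0.145] d [   6.  -185.9   18.5]
yaw 248.9 rot [-0.005  0.004 -2.997] d [   6.  -185.9   18.5]
```

To row units: -186 mm / 800 = -0.2325, -175 mm / 800 = -0.2188, 0.145 rad / 1.5708 = 0.0923.

Request:
{"name": "advance", "arguments": {"deltas": {"plan":[[0, 0, 0.0446, 0.0013, -0.05, 0.005, 50], [0, 0, 0.0923, 0.0038, -0.1125, 0.0125, 50], [0, 0, 0.0923, 0.005, -0.175, 0.0175, 50], [0, 0, 0.0923, 0.0075, -0.2188, 0.0225, 50], [0, 0, 0.0923, 0.0075, -0.2325, 0.0231, 50], [0, 0, 0.0923, 0.0075, -0.2325, 0.0231, 50], [0, 0, 0.0923, 0.0075, -0.2325, 0.0231, 50]]}}}

```text
t: 33.0
tool_pos: [466.2, 5.1, 148.2]
tool_rot: [0.183, 0.983, 0.0, 0.0]
force: [0.5, -0.0, 0.4]
width: 49.9
gripper_force: 0.0
```

```bash
python3 - <<'E'
from h import *
p=cams.camera("wrist"); w=cloud(p); B=[400,540,-50,60]; r=rect(w,8,50,B)
print(r)
rel((*((r["c"]+[467.2,5])/2),9.5),90+r["longaxis_deg"])
p=cams.camera("top"); w=cloud(p); b=np.radians(-12.8); c,s=np.cos(b),np.sin(b)
d=w[...,:2]-[542.1,224.1]; l=np.stack([d[...,0]*c+d[...,1]*s,-d[...,0]*s+d[...,1]*c,w[...,2]],-1)
print("driver",rect(l,54,72,[-88,88,-76,-14])); print("tote rim/tray",rect(l,60,72,[-110,110,-100,100]))
E
```

```text
{'n': 3299, 'c': array([468.4,   6.7]), 'size': array([95. , 27.7]), 'longaxis_deg': -21.4, 'z': array([25.4, 28.3, 29.3])}
yaw 68.6 rot [0.    0.    0.006] d [ -1.2   1.1 138.8]
yaw 248.6 rot [-0.     0.    -3.136] d [ -1.2   1.1 138.8]
driver {'n': 390, 'c': array([ -0.4, -42.8]), 'size': array([155.3,  22.8]), 'longaxis_deg': -0.4, 'z': array([58.7, 65.4, 67.9])}
tote rim/tray {'n': 910, 'c': array([-0.1,  1.9]), 'size': array([188. , 174.2]), 'longaxis_deg': -0.6, 'z': array([62.2, 65.5, 67.9])}
```

The driver lies at x≈0, y≈-43 in the tray. Next is the tube, with a gentler grip.

To row units: 138.5 mm / 800 = 0.1731, 133 mm / 800 = 0.1663.

Request:
{"name": "advance", "arguments": {"deltas": {"plan":[[0, 0, 0, -0.0013, 0.0013, 0.0625, 50], [0, 0, 0, -0.0013, 0.0013, 0.1188, 50], [0, 0, 0, -0.0013, 0.0013, 0.15, 50], [0, 0, 0, -0.0013, 0.0013, 0.1663, 50], [0, 0, 0, -0.0013, 0.0013, 0.1731, 50], [0, 0, 0, -0.0013, 0.0013, 0.1731, 50], [0, 0, 0, -0.0013, 0.0013, 0.1731, 18], [0, 0, 0, -0.0013, 0.0013, 0.1731, 18], [0, 0, 0, -0.0013, 0.0013, 0.1731, 18], [0, 0, 0, -0.0013, 0.0013, 0.1731, 18], [0, 0, 0, -0.0013, 0.0013, 0.1731, 18], [0, 0, 0, -0.0013, 0.0013, 0.165, 18], [0, 0, 0, -0.0013, 0.0013, 0.1313, 18], [0, 0, 0, -0.0013, 0.0013, 0.075, 18], [0, 0, 0, -0.0013, 0.0013, 0.0125, 18], [0, 0, 0, -0.0013, 0.0013, -0.0125, 18], [0, 0, 0, -0.0013, 0.0013, -0.0125, 18], [0, 0, 0, -0.0013, 0.0013, -0.0125, 18]]}, "grip_n": 40}}

```text
t: 35.35
tool_pos: [466.4, 4.9, 157.7]
tool_rot: [0.183, 0.983, -0.0, -0.001]
force: [0.1, -0.9, -0.4]
width: 27.6
gripper_force: 39.5
```

```bash
python3 - <<'E'
from h import *
b=np.radians(-12.8); c,s=np.cos(b),np.sin(b)
g=np.array([542.1,224.1])+np.array([-s*44.5, c*44.5]); print(g)
rel((*g,160),77.2)
E
```

```text
[551.95890814 267.49414627]
yaw 77.2 rot [-0.    -0.001 -0.145] d [ 14.9 275.8  -2.4]
yaw 257.2 rot [-2.000e-03  0.000e+00  2.996e+00] d [ 14.9 275.8  -2.4]
```

To row units: 276 mm / 800 = 0.345, 262 mm / 800 = 0.3275, -0.145 rad / 1.5708 = -0.0923.

Request:
{"name": "advance", "arguments": {"deltas": {"plan":[[0, 0, -0.0318, 0.0025, 0.0375, 0, 18], [0, 0, -0.0637, 0.005, 0.1, -0.0025, 18], [0, 0, -0.0923, 0.0088, 0.1625, -0.0025, 18], [0, 0, -0.0923, 0.0125, 0.225, -0.0025, 18], [0, 0, -0.0923, 0.015, 0.2875, -0.0025, 18], [0, 0, -0.0923, 0.0175, 0.3275, -0.0025, 18], [0, 0, -0.0923, 0.0188, 0.345, -0.0025, 18], [0, 0, -0.0923, 0.0188, 0.345, -0.0025, 18], [0, 0, -0.0923, 0.0188, 0.345, -0.0025, 18], [0, 0, -0.0923, 0.0188, 0.345, -0.0025, 18]]}}}

```text
t: 36.6
tool_pos: [552.3, 266.5, 160.3]
tool_rot: [0.112, 0.994, -0.0, -0.0]
force: [0.1, 0.3, -1.1]
width: 27.2
gripper_force: 39.6
```

```bash
python3 - <<'E'
from h import *
rel((552,267.5,56),77.2)
p=cams.camera("wrist"); cv2.imwrite("pics/w8.png",p["pixels"])
E
```

```text
yaw 77.2 rot [-0.001 -0.    -0.002] d [  0.5   1.  104.3]
yaw 257.2 rot [-1.00e-03  1.00e-03  3.14e+00] d [  0.5   1.  104.3]
```

View pics/w8.png

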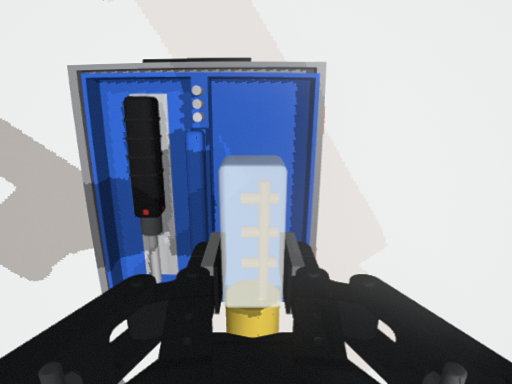

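The driver lies on the strip half (column 145), and the tube is lined up over the plain half (columns 220-285). I'll lower it.

To row units: 105 mm / 800 = 0.1313, 103.5 mm / 800 = 0.1294.

Request:
{"name": "advance", "arguments": {"deltas": {"plan":[[0, 0, 0, 0.0006, 0.0013, 0.05, 18], [0, 0, 0, 0.0006, 0.0013, 0.09, 18], [0, 0, 0, 0.0006, 0.0013, 0.115, 18], [0, 0, 0, 0.0006, 0.0013, 0.125, 18], [0, 0, 0, 0.0006, 0.0013, 0.1294, 18], [0, 0, 0, 0.0006, 0.0013, 0.1313, 18], [0, 0, 0, 0.0006, 0.0013, 0.1313, 18], [0, 0, 0, 0.0006, 0.0013, 0.1313, 18]]}}}

```text
t: 37.65
tool_pos: [554.3, 269.9, 60.3]
tool_rot: [0.112, 0.994, 0.001, 0.002]
force: [-8.1, 0.2, 30.5]
width: 27.1
gripper_force: 50.2
```

To row units: -4 mm / 800 = -0.005.

Request:
{"name": "advance", "arguments": {"deltas": {"plan":[[0, 0, 0, 0, 0, -0.005, 18], [0, 0, 0, 0, 0, -0.005, 18], [0, 0, 0, 0, 0, -0.005, 18]]}}}

```text
t: 38.02
tool_pos: [553.7, 269.3, 61.1]
tool_rot: [0.112, 0.994, 0.001, 0.001]
force: [-1.5, 0.5, 12.1]
width: 27.1
gripper_force: 44.9
```

```bash
python3 - <<'E'
from h import *
b=np.radians(-12.8); c,s=np.cos(b),np.sin(b)
for n in("wrist","top"):
    p=cams.camera(n); w=cloud(p); d=w[...,:2]-[542.1,224.1]; l=np.stack([d[...,0]*c+d[...,1]*s,-d[...,0]*s+d[...,1]*c,w[...,2]],-1)
    for X in range(-56,57,8):
        m=(abs(l[...,0]-X)<4)&(abs(l[...,1]-44.5)<10)
        if m.sum()>3: print(n,X,m.sum(),np.percentile(l[...,2][m],[20,50,80]).round(1))
    print(n,"tray rim",rect(l,60,72,[-110,110,-100,15]))
    m=(abs(l[...,0]+75)<10)&(abs(l[...,1]-40)<25)
    if m.any(): print("floor",np.nanmedian(l[...,2][m]))
p=cams.camera("side"); cv2.imwrite("pics/s9.png",cv2.resize(p["pixels"][80:230,150:350],None,fx=4,fy=4,interpolation=cv2.INTER_CUBIC))
E
```

```text
wrist -56 697 [45.1 45.6 46.2]
wrist -48 1313 [45.6 59.7 76.9]
wrist -40 992 [78.3 78.9 79.4]
wrist -32 939 [78.3 78.8 79.3]
wrist -24 892 [78.4 78.8 79.3]
wrist -16 1452 [ 78.6  79.5 148.4]
wrist -8 4639 [127.8 135.5 140.8]
wrist 0 758 [78.4 78.9 79.4]
wrist 8 696 [78.4 78.9 79.3]
wrist 16 603 [78.3 78.8 79.2]
wrist 24 574 [76.3 77.5 78.5]
wrist 32 560 [76.2 77.6 78.5]
wrist 40 32 [74.9 75.9 77.4]
wrist tray rim {'n': 18125, 'c': array([-18.2, -35.7]), 'size': array([155.4,  92.2]), 'longaxis_deg': -3.6, 'z': array([62.8, 66.8, 68.1])}
floor 45.634934560952885
top -56 51 [413.4 435.7 453.8]
top -48 8 [ 44.   45.6 380.9]
top -40 32 [381.3 383.4 385.7]
top -32 66 [382.3 386.4 389.2]
top -24 70 [386.7 390.1 392.6]
top -16 59 [391.  393.2 394.3]
top -8 55 [393.9 394.9 396. ]
top 0 54 [394.5 395.6 396.4]
top 8 50 [394.3 395.6 396.7]
top 16 44 [392.5 394.  394.9]
top 24 59 [ 77.  389.9 392.7]
top 32 59 [ 77.  384.  388.6]
top 40 51 [ 75.9 373.5 383.5]
top 48 31 [ 45.2  75.5 378.7]
top 56 24 [43.5 44.6 46.2]
top tray rim {'n': 691, 'c': array([ -0.3, -36.4]), 'size': array([188.4,  98.4]), 'longaxis_deg': -0.4, 'z': array([62.4, 65.4, 68.1])}
floor 476.8766069500363
```

View pics/s9.png

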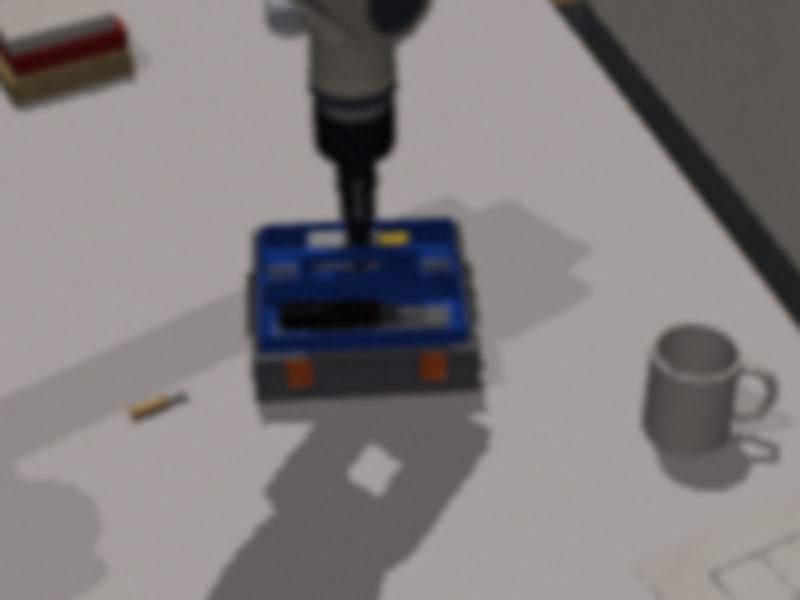

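The tube is level but about 5 mm above the tray floor: its top is at 78.8 and should be at 73.6. The gripper has been nudged +2 mm in y, so a knuckle is probably resting on the handle bar. I'll lift, shift away from the bar and try again.

To row units: -8 mm / 800 = -0.01.

Request:
{"name": "advance", "arguments": {"deltas": {"plan":[[0, 0, 0, 0, 0, -0.01, 18], [0, 0, 0, 0, 0, -0.01, 18]]}}}

```text
t: 38.42
tool_pos: [552.6, 268.8, 67.7]
tool_rot: [0.112, 0.994, 0.0, 0.0]
force: [-0.0, 0.3, -0.3]
width: 27.0
gripper_force: 40.1
```

```bash
python3 - <<'E'
from h import *
b=np.radians(-12.8); c,s=np.cos(b),np.sin(b)
g=np.array([542.1,224.1])+np.array([-s*51, c*51]); rel((*g,57),77.2)
E
```

```text
yaw 77.2 rot [ 0.     0.001 -0.001] d [ 0.4  5.1 10.7]
yaw 257.2 rot [ 1.000e-03 -1.000e-03  3.141e+00] d [ 0.4  5.1 10.7]
```

To row units: 8 mm / 800 = 0.01, 6 mm / 800 = 0.0075.

Request:
{"name": "advance", "arguments": {"deltas": {"plan":[[0, 0, 0, 0, 0.0063, 0, 18], [0, 0, 0, 0, 0.0063, 0.0025, 18], [0, 0, 0, 0, 0.0063, 0.005, 18], [0, 0, 0, 0, 0.0063, 0.0075, 18], [0, 0, 0, 0, 0.0063, 0.01, 18], [0, 0, 0, 0, 0.0063, 0.01, 18], [0, 0, 0, 0, 0.0063, 0.01, 18]]}}}

```text
t: 39.3
tool_pos: [553.4, 273.7, 59.3]
tool_rot: [0.112, 0.994, 0.0, 0.0]
force: [-0.3, -0.2, -0.4]
width: 27.4
gripper_force: 40.1
```

```bash
python3 - <<'E'
from h import *
b=np.radians(-12.8); c,s=np.cos(b),np.sin(b)
p=cams.camera("wrist"); w=cloud(p); d=w[...,:2]-[542.1,224.1]; l=np.stack([d[...,0]*c+d[...,1]*s,-d[...,0]*s+d[...,1]*c,w[...,2]],-1)
print("tube",rect(l,72,85,[-55,-18,25,80]),"bar",rect(l,88,100,[-55,-18,-25,25]))
E
```

```text
tube {'n': 4814, 'c': array([-32.9,  49.2]), 'size': array([29.7, 28.1]), 'longaxis_deg': -0.1, 'z': array([75.8, 77. , 77.8])} bar {'n': 3958, 'c': array([-36.1,   3.8]), 'size': array([36.2, 12.7]), 'longaxis_deg': -0.1, 'z': array([91.6, 96.1, 97.1])}
```

To row units: 3 mm / 800 = 0.0038, 2 mm / 800 = 0.0025.

Request:
{"name": "advance", "arguments": {"deltas": {"plan":[[0, 0, 0, 0, 0, 0.0013, 18], [0, 0, 0, 0, 0, 0.0025, 18], [0, 0, 0, 0, 0, 0.0038, 18], [0, 0, 0, 0, 0, 0.0038, 18], [0, 0, 0, 0, 0, 0.0038, 18]]}}}

```text
t: 39.98
tool_pos: [554.6, 274.4, 58.3]
tool_rot: [0.112, 0.994, 0.001, 0.001]
force: [-2.2, 0.6, 14.1]
width: 27.5
gripper_force: 42.0
```

To row units: -2 mm / 800 = -0.0025.

Request:
{"name": "advance", "arguments": {"deltas": {"plan":[[0, 0, 0, 0, 0, -0.0025, 18], [0, 0, 0, 0, 0, -0.0025, 18], [0, 0, 0, 0, 0, -0.0025, 33], [0, 0, 0, 0, 0, -0.0025, 33], [0, 0, 0, 0, 0, -0.0025, 33]]}}}

```text
t: 40.6
tool_pos: [553.9, 274.0, 58.5]
tool_rot: [0.112, 0.994, 0.0, 0.0]
force: [2.6, 2.1, 3.4]
width: 33.1
gripper_force: 2.4
```

```bash
python3 - <<'E'
from h import *
b=np.radians(-12.8); c,s=np.cos(b),np.sin(b)
p=cams.camera("wrist"); w=cloud(p); d=w[...,:2]-[542.1,224.1]; l=np.stack([d[...,0]*c+d[...,1]*s,-d[...,0]*s+d[...,1]*c,w[...,2]],-1)
print("tube",rect(l,68,85,[-55,-18,25,80]),"bar",rect(l,94,100,[-55,-18,-25,25]))
E
```

```text
tube {'n': 4585, 'c': array([-32.7,  49.6]), 'size': array([29.3, 28.2]), 'longaxis_deg': -0.1, 'z': array([72.2, 73.4, 74.3])} bar {'n': 3231, 'c': array([-36. ,   1.3]), 'size': array([36. , 12.4]), 'longaxis_deg': -0.5, 'z': array([95.1, 96.3, 97.2])}
```

To row units: -230 mm / 800 = -0.2875, -170 mm / 800 = -0.2125.

Request:
{"name": "advance", "arguments": {"deltas": {"plan":[[0, 0, 0, 0, -0.0006, -0.005, 33], [0, 0, 0, 0, -0.0006, -0.0125, 33], [0, 0, 0, 0, -0.0006, -0.0313, 33], [0, 0, 0, 0, -0.0006, -0.075, 33], [0, 0, 0, 0, -0.0006, -0.1375, 40], [0, 0, 0, 0, -0.0625, -0.1875, 40], [0, 0, 0, 0, -0.1375, -0.1875, 40], [0, 0, 0, 0, -0.2125, -0.1875, 40], [0, 0, 0, 0, -0.2875, -0.1875, 40], [0, 0, 0, 0, -0.2875, -0.1875, 40], [0, 0, 0, 0, -0.2875, -0.1875, 40]]}}}

```text
t: 42.02
tool_pos: [502.7, 49.3, 209.2]
tool_rot: [0.112, 0.994, 0.0, 0.001]
force: [-0.6, -0.2, 1.0]
width: 39.9
gripper_force: 0.0
```

```bash
python3 - <<'E'
from h import *
b=np.radians(-12.8); c,s=np.cos(b),np.sin(b)
p=cams.camera("top"); w=cloud(p); d=w[...,:2]-[542.1,224.1]; l=np.stack([d[...,0]*c+d[...,1]*s,-d[...,0]*s+d[...,1]*c,w[...,2]],-1)
print("tray",rect(l,60,72,[-110,110,-100,100])); print("tube",rect(l,55,80,[-85,85,18,78])); print("driver",rect(l,54,80,[-85,85,-74,-14])); print("bar",rect(l,86,105,[-70,70,-25,25]))
print(rect(w,4,60,[300,380,150,200]),rect(w,10,60,[290,400,-270,-160]))
cv2.imwrite("pics/t10.png",cv2.resize(p["pixels"][80:320,70:440],None,fx=2.16,fy=2.16,interpolation=cv2.INTER_CUBIC))
E
```

```text
tray {'n': 515, 'c': array([-0.2,  1.2]), 'size': array([187.5, 171.5]), 'longaxis_deg': -0.7, 'z': array([62.5, 66.4, 71.2])}
tube {'n': 403, 'c': array([-0.9, 48.4]), 'size': array([94.7, 27.7]), 'longaxis_deg': -0.4, 'z': array([64.6, 71.3, 73.9])}Traceback (most recent call last):
  File "<stdin>", line 4, in <module>
  File "h.py", line 20, in rect
    return dict(n=len(q),c=np.round(c,1),size=np.round(s,1),longaxis_deg=round(a,1),z=np.round(np.percentile(q[:,2],[10,50,90]),1))
                                                                                               ~~~~~~~~~~~~~^^^^^^^^^^^^^^^^^^^
    return _quantile_unchecked(
        a, q, axis, out, overwrite_input, method, keepdims, weights)
    return _ureduce(a,
                    func=_quantile_ureduce_func,
    ...<5 lines>...
                    overwrite_input=overwrite_input,
                    method=method)
    r = func(a, **kwargs)
    result = _quantile(arr,
                       quantiles=q,
    ...<2 lines>...
                       out=out,
                       weights=wgt)
    slices_having_nans = np.isnan(arr[-1, ...])
                                  ~~~^^^^^^^^^
IndexError: index -1 is out of bounds for axis 0 with size 0
```

The tray and tube are good, but the arm hides the driver from the top camera. I'll back off further and check.

To row units: -180 mm / 800 = -0.225, -120 mm / 800 = -0.15.

Request:
{"name": "advance", "arguments": {"deltas": {"plan":[[0, 0, 0, 0, -0.075, -0.025, 40], [0, 0, 0, 0, -0.15, -0.05, 40], [0, 0, 0, 0, -0.225, -0.05, 40], [0, 0, 0, 0, -0.225, -0.05, 40], [0, 0, 0, 0, -0.225, -0.05, 40]]}}}

```text
t: 42.7
tool_pos: [462.9, -125.2, 248.3]
tool_rot: [0.111, 0.994, 0.0, -0.0]
force: [-0.0, 0.8, -1.0]
width: 39.9
gripper_force: 0.0
```

```bash
python3 - <<'E'
from h import *
b=np.radians(-12.8); c,s=np.cos(b),np.sin(b)
p=cams.camera("top"); cv2.imwrite("pics/t11.png",cv2.resize(p["pixels"][80:320,70:440],None,fx=2.16,fy=2.16,interpolation=cv2.INTER_CUBIC))
w=cloud(p); d=w[...,:2]-[542.1,224.1]; l=np.stack([d[...,0]*c+d[...,1]*s,-d[...,0]*s+d[...,1]*c,w[...,2]],-1)
print("tray",rect(l,60,72,[-110,110,-100,100])); print("tube",rect(l,55,80,[-85,85,18,78])); print("driver",rect(l,54,80,[-85,85,-74,-14])); print("bar",rect(l,86,105,[-70,70,-25,25]))
E
```

```text
tray {'n': 1108, 'c': array([-0.2, -0.3]), 'size': array([187.6, 174.9]), 'longaxis_deg': -0.6, 'z': array([62.3, 65.8, 70.2])}
tube {'n': 402, 'c': array([-0.8, 48.6]), 'size': array([94.6, 28.7]), 'longaxis_deg': -1.0, 'z': array([64.5, 71.4, 73.8])}
driver {'n': 390, 'c': array([ -0.2, -45. ]), 'size': array([155.8,  23. ]), 'longaxis_deg': -0.4, 'z': array([58.3, 65.4, 67.9])}
bar {'n': 212, 'c': array([0.1, 0.7]), 'size': array([109.3,  12.5]), 'longaxis_deg': -0.8, 'z': array([91. , 94.8, 97. ])}
```

View pics/t11.png

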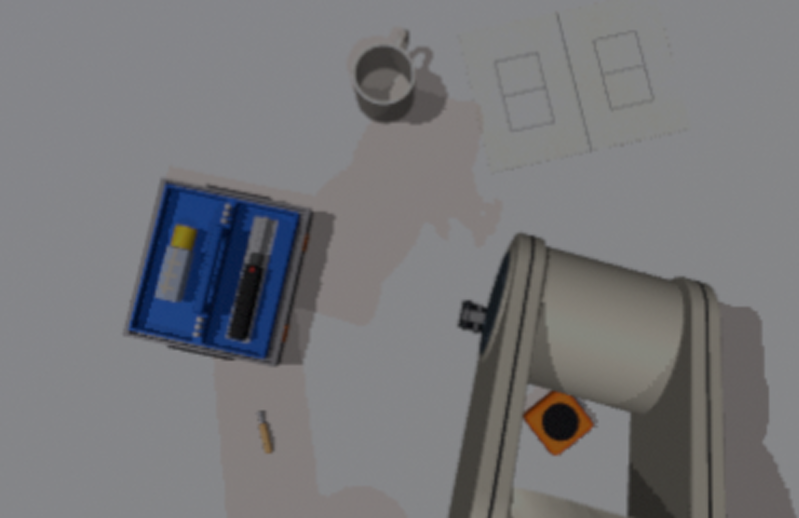

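The kit is packed: tray centred in the tote at (220,270), tube on the left at (178,263) and driver on the strip at (247,285). The mug, tape measure and dowel are where they started.

```bash
python3 -c "
from rig import arm
print(arm.finish_job())"
```

```text
the job is handed in; nothing more can be done
None
```

The job is handed in at about 43 s on the robot clock: both legs are on the tote floor, the tray is seated over them, and the screwdriver (strip half) and tube are flat in their halves; the tube was let go 3–4 mm above the tray floor, and the hand-in returned no verdict.

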